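# Stack the hair ties on the keeper's post and lock it with the key

### The arm

A 6-joint arm with a two-finger parallel gripper is mounted at the origin on the work surface. World frame = base frame: x ahead of the robot, y to its left, z up, the work surface at z = 0. Lengths are in mm, angles in rad, forces in N, time in s.
With the tool pointing down it reaches from about 350 to 975 mm from the base axis. Payload 7.1 kg.
Tool frame: the origin (TCP) lies on the centre line of the jaws, within the pads' length; the fingertips stand 17 mm ahead of it and the grasp point (between the pads) lies 2 mm behind it; z points along the fingers, y is the direction in which the jaws open and shut (so a half turn about z gives the same grasp; the last joint's range is limited). The gripper opens to 88 mm and grips with 3 to 60 N. Pads are 20 mm wide; open, the fingers measure 115 mm over their backs; the gripper's body (75 mm by 178 mm) begins 61 mm behind the grasp point.
Start: joints at [-1.299, 0.423, 1.63, -0, 1.089, -0.019], TCP at [179.217, -598.737, 239.675] pointing down, gripper open.
Joint ranges: [-3, 3], [-0.9, 2.11], [0.09, 2.58], [-1.31, 4.45], [0.11, 2.69], [-2.54, 2.54]. Speed limits (rad/s): [2.39, 2.39, 3.01, 3.14, 3.14, 3.14].

### API

Orientations are given as a rotation vector (axis times angle).
In Python, from workcell import ctrl, imaging, workorder gives the robot as it stands. The module is installed in compiled form; this text tells all that it offers.
- The arm moves only by the shell command python3 -m crank 'ROWS' [OPENING]. ROWS is JSON, a list of rows, each an object with "travel": the shift along the tool's x, y, z as a fraction of full scale, a list of three; "turn": the turn about the tool's z as a fraction of full scale. In form: [{"travel": [dx, dy, dz], "turn": turn}, ...]. A call has 1 to 20 rows; each row shifts and turns the pose as measured when the row begins, along the tool's axes as they then stand; what a row does not reach is not made up. Full scale, the value 1, is 5 cm for a shift and 0.1 rad for a turn. A row lasts 1/10 s, in which the tool goes at most 50 mm and 8.59 degrees, less where a joint would pass 70% of its speed; a pose out of reach is approached as far as the arm can. A call with a number of a shift or a turn outside -1 to 1 is refused whole. A call with a gripper value outside its range is refused whole. OPENING is the gripper command: -1 is shut, 1 is fully open, values between are in proportion, set as the call begins (- or left out, the last holds). The fingers move at their own pace and stop on an object; the grip force is fixed at half the most. Time passes only in rows, so rows that do not move let the fingers close. It gives the time, the measured TCP pose, the force and the opening at its end, in the units of the state.
- ctrl.get_obs(): the state, without advancing time (a new reading comes with each control period).
- imaging.get_image(name): name is "side" or "top" or "wrist"; returns the picture (384x512x3 uint8, blue, green, red); there is no depth.
- imaging.camera_info(name): a dict with "camera_matrix" (3x3 intrinsics, pixels), "rvec" (rotation vector, rad) and "tvec" (3), from world to camera coordinates, as OpenCV has them. Camera axes: x right, y down, z forward; pixel columns grow to the right and rows downward; lengths in mm; the calibration is good to about 2 mm. A picture is of the moment at which its call begins: read the wrist's pose just before it. camera_info takes no time and is no camera call; for the wrist camera it gives the pose at the moment of the call.
- workorder.close_job(): hands the job in, once; it reports no verdict.
The state is a dict: "t": time; "qpos": joint angles; "qvel": joint speeds; "joint_torque": joint torques, N m; "ee_pos": TCP position; "orientation": TCP orientation; "ft_force": force on the tool from outside, world axes, zero at the start; "moment": the same for the moment, N m; "width": finger opening in mm.
Only numpy, scipy, OpenCV 4.12 (cv2) and the standard library are available. Lean on these libraries where they do the work, as an engineer would, in place of code of your own. Each camera call takes 0.05 s, during which the arm holds its last target.

### The job

Thread all the dark hair ties lying on the grey mat onto the keeper's upright post, the largest first and on down in size to the smallest on top, each lying flat and fully home. Then take the key from its rest, push it fully into the keeper's lock, turn it clockwise to its stop so that the steel bar swings over the post, turn it back home, pull it out and stand it back in its rest; leave everything else on the vanity where it is.

Things in the scene. Friction and masses are not known exactly. Their poses are not given: they have to be found in the camera images.
- tie_a_mid (a point): Thick flat ring-shaped hair tie in hard dark silicone (rigid), 66 across, hole 24 across, 10 high; the largest of the four sizes (may be absent). Origin at its centre, half-way up; z is its axis.
- tie_b_mid (a point): Thick flat ring-shaped hair tie in hard dark silicone (rigid), 58 across, hole 24 across, 10 high; the second of the four sizes (may be absent). Origin at its centre, half-way up; z is its axis.
- tie_c_mid (a point): Thick flat ring-shaped hair tie in hard dark silicone (rigid), 50 across, hole 24 across, 10 high; the third of the four sizes (may be absent). Origin at its centre, half-way up; z is its axis.
- tie_d_mid (a point): Thick flat ring-shaped hair tie in hard dark silicone (rigid), 42 across, hole 24 across, 10 high; the smallest of the four sizes (may be absent). Origin at its centre, half-way up; z is its axis.
- post_foot (a point): Foot of the 16 mm thick, 48 mm high upright steel post on the white keeper, on the post's axis at the top of the keeper's base plate (where the lowest tie comes to lie). The axes are those of the keeper (z up): the fixed base is 90 (x) by 200 (y) and 12 high, its middle is 50 mm towards +y from the post, and the round lock tower, 60 across and 80 high, stands 100 mm towards +y from the post.
- keyhole (a point): Top centre of the keyhole in the lock tower, 80 mm above the table, facing straight up. A slot 17 x 6.5 through the turning steel plug (34 x 28 block), 28 deep, its mouth flared 4 mm outward on all sides over the top 4 mm. With the plug home the slot's long side lies along this point's x (its axes are the keeper's).
- keyhole_floor (a point): Fixed point on the lock's axis 24 mm below the keyhole's top, where the key's tip stands when the key is fully in.
- plug (a joint): Turn of the lock plug, rad: 0 = home (stop), grows clockwise seen from above to the stop at 1.2. Stays where left; needs about 0.1 N m. The key has about 0.18 rad of play in the slot either way, so it must be turned that much past each end.
- bar (a joint): Turn of the steel locking bar about the lock's axis, rad: 0 = swung aside (away from the post, to the keeper's +x side), 1.2 = its end covers the top of the post. The bar is 14 wide and 8 thick, its underside 64 mm above the table, its round end 100 mm from the lock's axis. The plug pushes it from 0 to 1.18 as the plug turns to its stop; the bar stays there by friction when the plug is turned back.
- key_mid (a point): Centre of the black plastic head of the key, 30 wide (x), 10 thick (y), 34 high (z). The steel blade, 14 wide (x), 4 thick (y), 24 long, points along -z from the head's underside, which is 17 mm below this centre. Starts standing upright in its rest. 30 g.
- key_tip (a point): Tip of the key's blade, 41 mm below the head's centre; axes as key_mid.
- rest_slot (a point): Top centre of the white fixed key rest, 35 mm above the table: foot 70 x 50, block 40 (x) x 30 (y), with an upright slot 18 (x) by 8 (y) by 27 deep, mouth flared 4 mm outward over the top 4 mm. With the key in it the tip is 24 mm below this point.
- mat: Grey mat fixed on the vanity, 280 x 280, 2 thick, on which the ties start lying flat; origin under its centre.
- cup: Bystander (sizes in mm): white ceramic toothbrush cup, 74 across, 95 high, brushes to 185. Origin at the centre of its underside.
- jar: Bystander (sizes in mm): closed amber cream jar, 56 across, 45 high. Origin at the centre of its underside.
- case: Bystander (sizes in mm): grey plastic travel case snapped closed, 70 x 200 x 45 high, long along its y. Origin at the centre of its underside.
- comb: Bystander (sizes in mm): flat black comb, 150 long along its y, 5 thick. Origin at the centre of its underside.
- nailbrush: Bystander (sizes in mm): wooden nail brush, 35 x 80 (long along its y) x 26 high. Origin at the centre of its underside.
Not all that is in view belongs to the job. What is shaped like the part that bears rest_slot but turquoise is not meant.

How it is judged:
By the outcome, as a careful person would: the job done as asked, in the order asked, and still so for the second after the job is handed in, with the robot touching nothing.
Of tie_a, tie_b, tie_c, tie_d only 2 to 4 are there at a start; the rules pass over those that are not, and their reading is None.
At some moment in a run one of tie_a, tie_b, tie_c, tie_d may be knocked a few centimetres aside while the robot is not near it.
It also fails if it takes over 210 s, if anything falls off the work surface, if the arm or the gripper's body presses on something with over 40 N, if the wrist force passes 120 N, or if a joint passes its speed limit or range.

## Working session

There is one attempt and no reset: what is moved stays moved. The work goes in short steps, Python scripts to look and compute and a shell command to move; the robot and the scene stay as the last step left them, time stands still between calls to the robot, and variables do not carry over. Pictures are saved under pics/ and viewed, and the job is handed in when it is done.

```bash
ls; mkdir -p pics; python3 - <<'E'
from workcell import ctrl, imaging
import cv2
o=ctrl.get_obs(); print(o)
for n in ("top","side","wrist"):
    i=imaging.camera_info(n); print(n,i)
    cv2.imwrite(f"pics/{n}0.png",imaging.get_image(n))
E
```

```text
pics
{'t': 0.0, 'qpos': array([-1.29897536e+00,  4.23856524e-01,  1.63071947e+00,  2.26792412e-05,
        1.08859247e+00, -1.90078917e-02]), 'qvel': array([-0.00038932, -0.0001899 ,  0.00017249,  0.00013561,  0.00064042,
       -0.00013755]), 'joint_torque': array([ 2.98987070e-04, -5.44627047e+01, -2.73669219e+01,  6.45100814e-02,
        2.27206503e-02, -1.17235732e-04]), 'ee_pos': array([ 179.09444847, -598.21692879,  238.88030822]), 'orientation': array([-3.10688922e+00, -4.54981371e-01,  2.80622802e-04]), 'ft_force': array([ 0.04072945, -0.69841715, -0.01725271]), 'moment': array([ 0.05626322, -0.08910877,  0.03517959]), 'width': 88.11888456842269}
top {'camera_matrix': array([[346.63238679,   0.        , 250.33038086],
       [  0.        , 346.63238679, 187.17028307],
       [  0.        ,   0.        ,   1.        ]]), 'rvec': array([ 2.17793143, -2.19890841, -0.01268596]), 'tvec': array([  77.32951682,  571.25555914, 1019.05026699])}
side {'camera_matrix': array([[372.80757777,   0.        , 255.34683628],
       [  0.        , 372.80757777, 189.46804557],
       [  0.        ,   0.        ,   1.        ]]), 'rvec': array([ 2.19186998, -0.20425156,  0.11907066]), 'tvec': array([-561.86742928,  144.42171284,  847.99781892])}
wrist {'camera_matrix': array([[310.51097342,   0.        , 252.91238684],
       [  0.        , 310.51097342, 191.33799799],
       [  0.        ,   0.        ,   1.        ]]), 'rvec': array([-2.31451933,  1.72339628,  0.26622156]), 'tvec': array([-624.19684668,  -36.76113774,  392.43208292])}
```

View pics/top0.png

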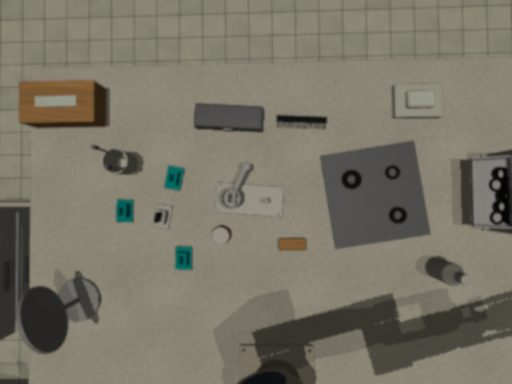

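View pics/side0.png

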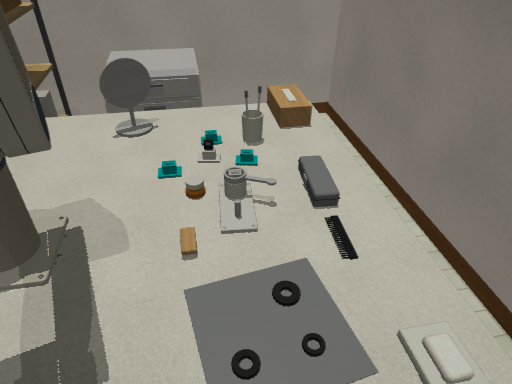

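View pics/wrist0.png

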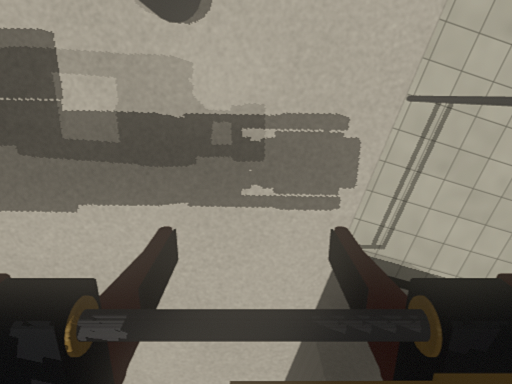

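```bash
cat > h.py <<'E'
import numpy as np, cv2
from workcell import ctrl, imaging
from scipy.spatial.transform import Rotation as R
def p2w(n,u,v,z,info=None):
    i=info or imaging.camera_info(n)
    Rm=cv2.Rodrigues(np.array(i['rvec']))[0]; t=np.array(i['tvec'])
    d=Rm.T@np.linalg.inv(i['camera_matrix'])@np.array([u,v,1.]); c=-Rm.T@t
    return c+d*(z-c[2])/d[2]
def w2p(n,p,info=None):
    i=info or imaging.camera_info(n)
    return cv2.projectPoints(np.array(p,float).reshape(-1,1,3),np.array(i['rvec']),np.array(i['tvec']),i['camera_matrix'],None)[0].reshape(-1,2)
def crop(img,x0,y0,x1,y1,s,fn):
    c=cv2.resize(img[y0:y1,x0:x1],None,fx=s,fy=s,interpolation=cv2.INTER_CUBIC); cv2.imwrite(fn,c)
def dbl(img,fn): crop(img,0,0,512,384,1.5,fn)
def st():
    o=ctrl.get_obs(); T=R.from_rotvec(o['orientation']).as_matrix()
    return o,T
def go(target,yaw_y=None):
    """remaining shift in tool units to target; yaw_y: desired world angle of tool y (mod pi)"""
    o,T=st(); d=np.array(target)-o['ee_pos']
    ty=np.arctan2(T[1,1],T[0,1]); 
    print('t %.1f pos %s tz %s yang %.4f w %.1f F %s'%(o['t'],o['ee_pos'].round(1),T[:,2].round(3),ty,o['width'],o['ft_force'].round(1)),'q',o['qpos'].round(2))
    print('shift units',(T.T@d/50).round(3), 'total mm',np.linalg.norm(d).round(1))
    if yaw_y is not None:
        e=(yaw_y-ty+np.pi/2)%np.pi-np.pi/2
        # turn about tool z (down) => world angle decreases
        print('turn units',(e*np.sign(T[2,2])/0.1).round(3))
        f=T.T@d
        # after turn the axes move; shift in final axes if turn done first
        a=e; Rz=np.array([[np.cos(a),-np.sin(a),0],[np.sin(a),np.cos(a),0],[0,0,1]])
        print('if turned first',((Rz@T).T@d/50).round(3))
E
python3 - <<'E'
from h import *
im=cv2.imread('pics/top0.png')
crop(im,310,130,440,260,5,'pics/t0mat.png')
crop(im,95,130,295,280,4,'pics/t0keep.png')
s=cv2.imread('pics/side0.png'); crop(s,150,110,290,240,5,'pics/s0.png')
g=cv2.cvtColor(im,cv2.COLOR_BGR2GRAY)
m=((g<45)*255).astype(np.uint8); m[:, :315]=0;m[:130]=0;m[255:]=0;m[:,440:]=0
n,l,s,c=cv2.connectedComponentsWithStats(m)
for k in range(1,n):
    if s[k][4]<30: continue
    cs,_=cv2.findContours((l==k).astype(np.uint8),cv2.RETR_EXTERNAL,cv2.CHAIN_APPROX_NONE)
    (u,v),r=cv2.minEnclosingCircle(cs[0])
    w=p2w('top',u,v,12); 
    x0,y0,ww,hh,a=s[k]
    print((u,v),r,s[k],'world',w.round(1), 'diam', 2*r*w_ if False else np.linalg.norm(p2w('top',x0-.5,v,12)-p2w('top',x0+ww-.5,v,12)).round(1),np.linalg.norm(p2w('top',u,y0-.5,12)-p2w('top',u,y0+hh-.5,12)).round(1))
i=imaging.camera_info('top');Rm=cv2.Rodrigues(i['rvec'])[0];print(-Rm.T@i['tvec'],Rm.round(2))
E
```

```text
(392.0, 171.5) 7.159010887145996 [385 166  15  13 104] world [ 613.4 -342.    12. ] diam 43.1 38.0
(351.0, 179.0) 9.486932754516602 [342 170  19  19 236] world [ 592.8 -223.4   12. ] diam 55.0 55.7
(397.5, 214.5) 8.631438255310059 [389 207  18  16 172] world [ 488.2 -355.3   12. ] diam 51.5 46.4
[ 543.83950799   32.12976498 1036.33126095] [[-0.01 -1.   -0.04]
 [-1.    0.01 -0.03]
 [ 0.03  0.04 -1.  ]]
```

View pics/t0mat.png

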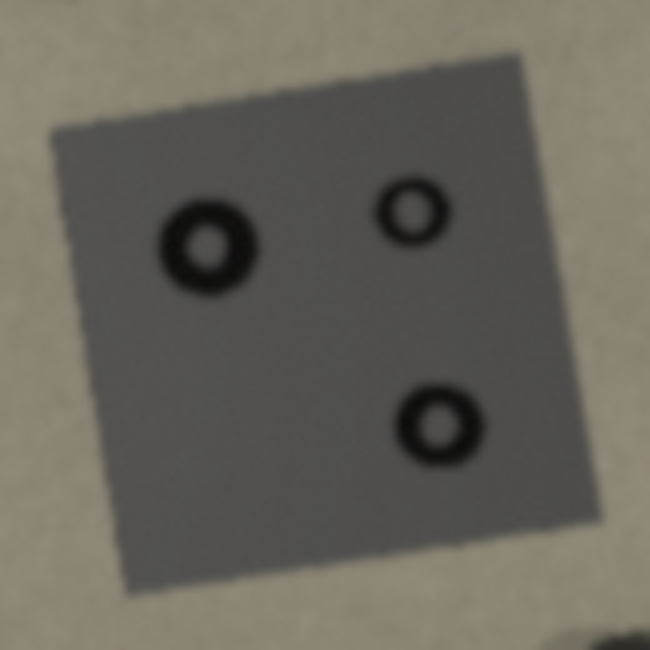

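View pics/t0keep.png

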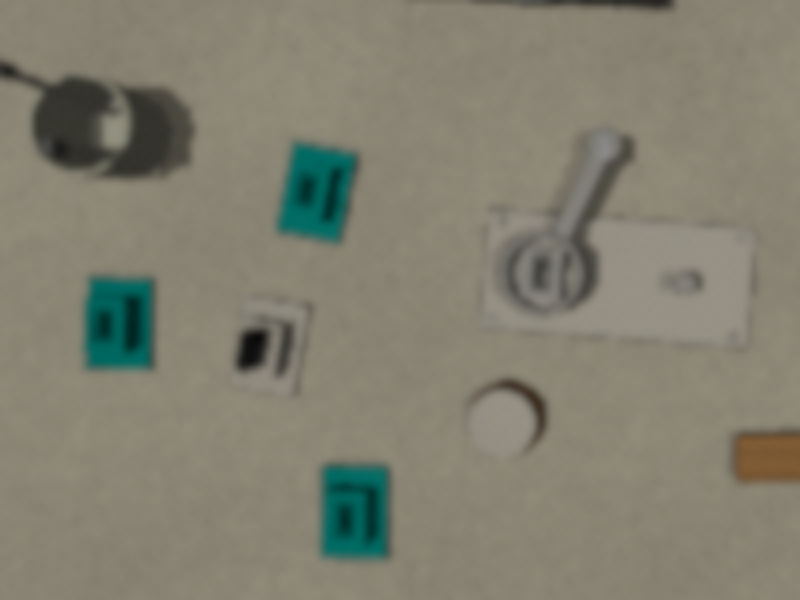

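View pics/s0.png

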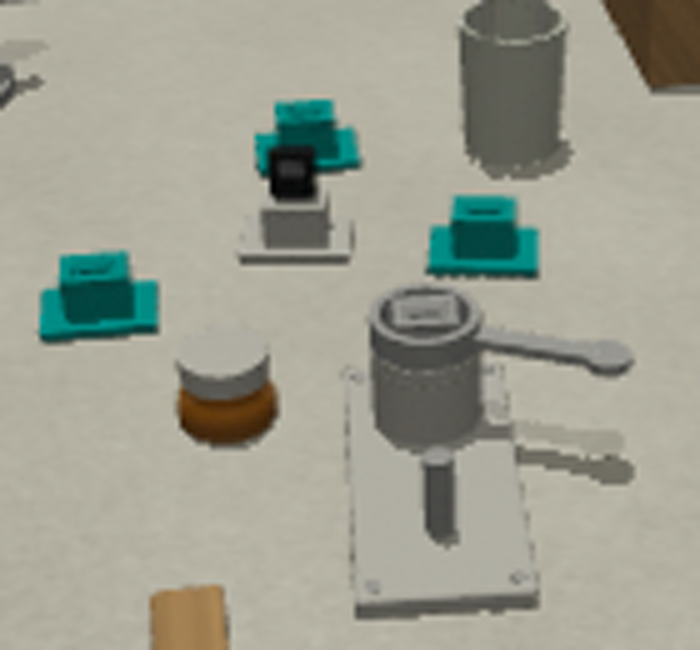

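```bash
python3 - <<'E'
from h import *
o,T=st(); i=imaging.camera_info('wrist'); Rc=cv2.Rodrigues(i['rvec'])[0]; c=-Rc.T@i['tvec']
print('tool axes',T.round(3)); print('cam in tool',T.T@(c-o['ee_pos']), (T.T@Rc.T).round(3))
# rest, keeper from top
f=lambda x,y,z:p2w('top',95+x/4,130+y/4,z).round(1)
print('tower',f(547,270,80),'post',f(690,282,60),f(675,281,12))
print('rest corners',f(248,298,6),f(310,306,6),f(295,395,6),f(232,386,6), 'block',f(283,345,35))
print('keeper corners',f(490,208,12),f(755,233,12),f(745,347,12),f(484,325,12))
go([500,-260,300],np.pi/2)
E
```

```text
tool axes [[ 0.958  0.287 -0.   ]
 [ 0.287 -0.958  0.001]
 [ 0.    -0.001 -1.   ]]
cam in tool [ 8.26246885e+01 -9.56333476e-02 -1.45671575e+02] [[-0.    -0.954 -0.3  ]
 [ 1.    -0.     0.   ]
 [-0.    -0.3    0.954]]
tower [542.  120.8  80. ] post [532.6  21.9  60. ] [532.9  32.5  12. ]
rest corners [522.8 352.9   6. ] [516.5 306.    6. ] [450.  317.5   6. ] [457.  365.2   6. ] block [489.  318.2  35. ]
keeper corners [588.2 169.2  12. ] [567.7 -26.8  12. ] [483.9 -18.5  12. ] [501.5 174.2  12. ]
t 0.1 pos [ 179.1 -598.4  239.1] tz [-0.     0.001 -1.   ] yang -1.2800 w 87.9 F [ 0.7 -0.6  0.1] q [-1.3   0.42  1.63 -0.    1.09 -0.02]
shift units [ 8.089 -4.645 -1.213] total mm 470.3
turn units 2.908
if turned first [ 6.418 -6.769 -1.21 ]
```

```bash
python3 -m crank '[{"travel":[0,0,-0.4],"turn":1},{"travel":[0,0,-0.4],"turn":1},{"travel":[0,0,-0.4],"turn":0.9},{"travel":[0.53,-0.56,0],"turn":0},{"travel":[0.53,-0.56,0],"turn":0},{"travel":[0.53,-0.56,0],"turn":0},{"travel":[0.53,-0.56,0],"turn":0},{"travel":[0.53,-0.56,0],"turn":0},{"travel":[0.53,-0.56,0],"turn":0},{"travel":[0.53,-0.56,0],"turn":0},{"travel":[0.53,-0.56,0],"turn":0},{"travel":[0.53,-0.56,0],"turn":0},{"travel":[0.53,-0.56,0],"turn":0},{"travel":[0.53,-0.56,0],"turn":0},{"travel":[0.53,-0.56,0],"turn":0},{"travel":[0,0,0],"turn":0}]' 1; python3 - <<'E'
from h import *
go([500,-260,300],np.pi/2)
cv2.imwrite('pics/w1.png',imaging.get_image('wrist'))
E
```

```text
t: 1.75
ee_pos: [511.2, -252.7, 298.5]
orientation: [-3.135, 0.026, 0.004]
ft_force: [-0.5, -0.3, -0.1]
width: 87.9
t 1.8 pos [ 511.2 -252.7  298.5] tz [-0.003  0.007 -1.   ] yang -1.5873 w 87.9 F [-0.5 -0.3 -0.1] q [-0.48  0.28  1.69  0.01  1.17  1.1 ]
shift units [-0.222  0.15  -0.03 ] total mm 13.5
turn units -0.165
if turned first [-0.225  0.147 -0.03 ]
```

View pics/w1.png

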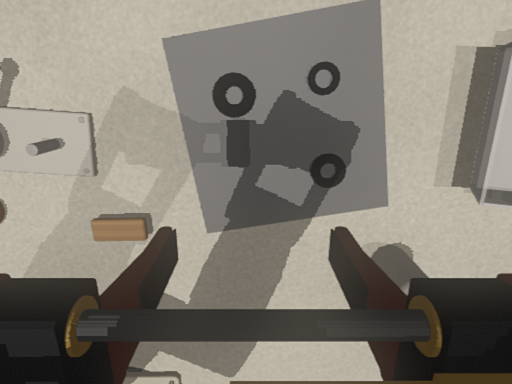

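```bash
cat >> h.py <<'E'
def ties(im=None,thr=52,z=12,amin=150,info=None,box=None):
    info=info or imaging.camera_info('wrist')
    if im is None: im=imaging.get_image('wrist')
    g=im.max(2); m=((g<thr)*255).astype(np.uint8)
    m[225:]=0
    n,l,s,c=cv2.connectedComponentsWithStats(m)
    out=[]
    for k in range(1,n):
        if s[k][4]<amin: continue
        cs,h=cv2.findContours((l==k).astype(np.uint8),cv2.RETR_CCOMP,cv2.CHAIN_APPROX_NONE)
        r=[]
        for cc in cs:
            if len(cc)<12: continue
            w=np.array([p2w('wrist',p[0][0],p[0][1],z,info)[:2] for p in cc])
            A=np.c_[2*w,np.ones(len(w))]; x=np.linalg.lstsq(A,(w**2).sum(1),rcond=None)[0]
            rad=np.sqrt(x[2]+x[0]**2+x[1]**2); res=np.abs(np.hypot(*(w-x[:2]).T)-rad).max()
            r.append((x[:2].round(1),'D %.1f'%(2*rad),'res %.1f'%res))
        print('px',c[k].round(1),'area',s[k][4],r)
E
python3 - <<'E'
from h import *
im=cv2.imread('pics/w1.png')
for p in [(234,75),(340,75),(328,155),(310,145),(234,130)]: print(p,im[p[1],p[0]])
ties(im)
E
```

```text
(234, 75) [49 51 53]
(340, 75) [106 109 111]
(328, 155) [34 36 37]
(310, 145) [72 73 75]
(234, 130) [56 58 59]
px [321.5  83.6] area 180 [(array([ 608. , -343.7]), 'D 32.5', 'res 6.0')]
px [240.8 101.7] area 496 [(array([ 586.1, -232.5]), 'D 41.0', 'res 13.5')]
px [326.9 169.4] area 693 [(array([ 485.9, -357.6]), 'D 47.3', 'res 4.5'), (array([ 485.3, -358.2]), 'D 23.9', 'res 1.0')]
```

```bash
python3 -m crank '[{"travel":[0,0,0.1],"turn":-1},{"travel":[0,0,0.1],"turn":-1},{"travel":[0,0,0.1],"turn":-1},{"travel":[0,0,0.1],"turn":-1},{"travel":[0,0,0.1],"turn":-1},{"travel":[0,0,0.1],"turn":-1},{"travel":[0,0,0.1],"turn":-1},{"travel":[0,0,0.1],"turn":-1},{"travel":[0,0,0.1],"turn":-1},{"travel":[0,0,0.1],"turn":-1},{"travel":[0,0,0.1],"turn":-1},{"travel":[0,0,0.1],"turn":-1},{"travel":[0,0,0.1],"turn":-1},{"travel":[0,0,0.1],"turn":-1},{"travel":[0,0,0.1],"turn":-1},{"travel":[0,0,0.1],"turn":-0.9},{"travel":[-0.3,0.7,0.3],"turn":0},{"travel":[-0.3,0.7,0.3],"turn":0},{"travel":[-0.2,0.2,0.3],"turn":0},{"travel":[0,0,0],"turn":0}]' 1; python3 - <<'E'
from h import *
go([590,-290,170],0)
im=imaging.get_image('wrist')
cv2.imwrite('pics/w2.png',im)
ties(im)
E
```

```text
t: 3.8
ee_pos: [571.6, -308.6, 164.4]
orientation: [-2.154, -2.265, 0.012]
ft_force: [0.8, -0.0, 0.3]
width: 87.8
t 3.8 pos [ 571.6 -308.6  164.4] tz [-0.017  0.006 -1.   ] yang 0.0503 w 87.8 F [ 0.8 -0.   0.3] q [-0.51  0.55  1.61 -0.    1.   -0.56]
shift units [ 0.353  0.384 -0.116] total mm 26.7
turn units 0.503
if turned first [ 0.372  0.366 -0.115]
px [171.9 211.8] area 768 [(array([ 486.5, -351. ]), 'D 37.7', 'res 13.7')]
px [291.4 210.3] area 568 [(array([ 610. , -341.5]), 'D 33.1', 'res 7.7')]
```

View pics/w2.png

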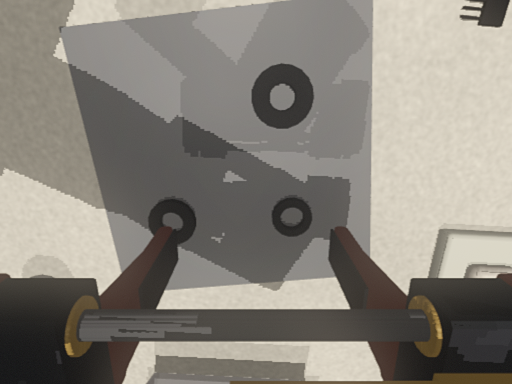

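```bash
python3 - <<'E'
from h import *
im=cv2.imread('pics/w2.png')
for p in [(282,75),(282,95),(300,75),(291,202),(160,220),(220,175),(230,225)]: print(p,im[p[1],p[0]])
for t in (58,66,74): ties(im,t)
go([590,-290,170],0)
E
```

```text
(282, 75) [53 54 56]
(282, 95) [129 132 134]
(300, 75) [54 56 58]
(291, 202) [41 43 45]
(160, 220) [36 38 40]
(220, 175) [87 91 93]
(230, 225) [86 89 92]
px [283.7  98. ] area 2046 [(array([ 591.4, -226.1]), 'D 54.9', 'res 0.8'), (array([ 567.6, -229.4]), 'D 4.9', 'res 1.5'), (array([ 570. , -220.8]), 'D 4.0', 'res 0.8'), (array([ 590.9, -226.2]), 'D 25.2', 'res 0.7'), (array([ 572.1, -214.9]), 'D 9.6', 'res 3.5'), (array([ 584.1, -206. ]), 'D 15.6', 'res 6.3')]
px [291.5 210.3] area 590 [(array([ 610.1, -341.3]), 'D 33.2', 'res 8.6')]
px [171.9 211.7] area 788 [(array([ 486.5, -350.6]), 'D 37.7', 'res 14.0')]
px [493.4   9.5] area 491 [(array([ 760.1, -147.5]), 'D 23.7', 'res 10.4'), (array([ 770.3, -156.8]), 'D 3.6', 'res 0.9')]
px [282.1  95.6] area 2507 [(array([ 591.4, -226.1]), 'D 55.4', 'res 0.7'), (array([ 591.1, -226.2]), 'D 24.7', 'res 0.8')]
px [291.4 210.2] area 638 [(array([ 609.9, -340.7]), 'D 33.3', 'res 9.3')]
px [171.8 211.5] area 826 [(array([ 486.5, -350.1]), 'D 37.9', 'res 14.6')]
px [490.6  12. ] area 699 [(array([ 758.9, -148.9]), 'D 26.3', 'res 9.7')]
px [282.2  95.5] area 2547 [(array([ 591.4, -226.1]), 'D 55.6', 'res 0.7'), (array([ 591. , -226.2]), 'D 24.5', 'res 1.0')]
px [205.2 146.7] area 718 [(array([ 522.4, -274.3]), 'D 33.8', 'res 13.9')]
px [291.4 210. ] area 738 [(array([ 609.9, -339.2]), 'D 37.5', 'res 5.7'), (array([ 610.1, -342.9]), 'D 20.8', 'res 2.2')]
px [171.9 210.9] area 900 [(array([ 486.5, -348.7]), 'D 38.9', 'res 16.6')]
t 3.9 pos [ 571.4 -308.3  165.4] tz [-0.016  0.005 -1.   ] yang 0.0501 w 87.7 F [-0.2 -0.3  0.8] q [-0.51  0.55  1.61 -0.    1.   -0.56]
shift units [ 0.348  0.388 -0.095] total mm 26.5
turn units 0.501
if turned first [ 0.367  0.37  -0.095]
```

```bash
python3 -m crank '[{"travel":[0,0,0],"turn":0.5},{"travel":[0.55,0.13,0.3],"turn":0},{"travel":[0.55,0.13,0.3],"turn":0},{"travel":[0.55,0.13,0.3],"turn":0},{"travel":[0,0,0.3],"turn":0},{"travel":[0,0,0],"turn":0},{"travel":[0,0,0],"turn":0}]' 1; python3 - <<'E'
from h import *
go([591.2,-226.1,22],0)
im=imaging.get_image('wrist')
cv2.imwrite('pics/w3.png',im)
E
```

```text
t: 4.55
ee_pos: [584.5, -227.0, 110.6]
orientation: [-2.222, -2.204, 0.012]
ft_force: [0.8, 0.0, 0.0]
width: 87.9
t 4.5 pos [ 584.5 -227.   110.6] tz [-0.014  0.003 -1.   ] yang -0.0083 w 87.9 F [0.8 0.  0. ] q [-0.39  0.59  1.69 -0.    0.87 -0.38]
shift units [0.014 0.158 1.77 ] total mm 88.9
turn units -0.083
if turned first [0.013 0.159 1.77 ]
```

View pics/w3.png

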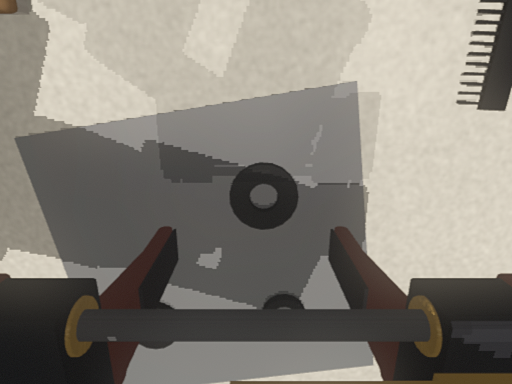

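```bash
python3 -m crank '[{"travel":[0,0.05,0.3],"turn":-0.08},{"travel":[0,0.05,0.3],"turn":0},{"travel":[0,0.03,0.3],"turn":0},{"travel":[0,0.03,0.3],"turn":0},{"travel":[0,0,0.3],"turn":0},{"travel":[0,0,0],"turn":0},{"travel":[0,0,0],"turn":0}]' 1; python3 - <<'E'
from h import *
go([591.2,-226.1,22],0)
E
```

```text
t: 5.3
ee_pos: [591.5, -229.8, 28.8]
orientation: [-2.217, -2.21, 0.012]
ft_force: [-0.1, -0.6, -0.1]
width: 87.8
t 5.3 pos [ 591.5 -229.8   28.8] tz [-0.014  0.003 -1.   ] yang -0.0032 w 87.8 F [-0.1 -0.6 -0.1] q [-0.39  0.72  1.69 -0.    0.74 -0.38]
shift units [ 0.074 -0.004  0.136] total mm 7.7
turn units -0.032
if turned first [ 0.074 -0.004  0.136]
```

```bash
python3 -m crank '[{"travel":[0.07,0,0.07],"turn":0},{"travel":[0.02,0,0.07],"turn":0},{"travel":[0,0,0],"turn":0}]' 1; python3 -m crank '[{"travel":[0,0,0],"turn":0},{"travel":[0,0,0],"turn":0},{"travel":[0,0,0],"turn":0},{"travel":[0,0,0],"turn":0},{"travel":[0,0,0],"turn":0},{"travel":[0,0,0],"turn":0},{"travel":[0,0,0],"turn":0}]' -1; python3 - <<'E'
from h import *
go([591.2,-226.1,22],0)
E
```

```text
t: 5.6
ee_pos: [591.9, -225.0, 22.0]
orientation: [-2.217, -2.211, 0.011]
ft_force: [-0.2, -0.8, -0.5]
width: 87.7
t: 6.3
ee_pos: [592.9, -225.3, 23.6]
orientation: [-2.219, -2.213, 0.01]
ft_force: [0.1, 0.3, -0.7]
width: 57.4
t 6.3 pos [ 592.9 -225.3   23.6] tz [-0.01   0.001 -1.   ] yang -0.0029 w 57.4 F [ 0.1  0.3 -0.7] q [-0.38  0.73  1.69 -0.    0.73 -0.38]
shift units [-0.016 -0.033  0.033] total mm 2.5
turn units -0.029
if turned first [-0.016 -0.033  0.033]
```

```bash
python3 -m crank '[{"travel":[0,0,-0.2],"turn":0},{"travel":[0,0,-0.4],"turn":0},{"travel":[0,0,-0.4],"turn":0},{"travel":[0,0,-0.4],"turn":0},{"travel":[0,0,-0.4],"turn":0},{"travel":[0,0,-0.4],"turn":0},{"travel":[0,0,-0.3],"turn":0},{"travel":[0.5,-0.15,0],"turn":0},{"travel":[0.5,-0.15,0],"turn":0},{"travel":[0.5,-0.15,0],"turn":0},{"travel":[0.5,-0.15,0],"turn":0},{"travel":[0.5,-0.15,0],"turn":0},{"travel":[0.5,-0.15,0],"turn":0},{"travel":[0.5,-0.15,0],"turn":0},{"travel":[0.3,-0.15,0],"turn":0},{"travel":[0,0,0],"turn":0},{"travel":[0,0,0],"turn":0}]'; python3 - <<'E'
from h import *
go([533,-40,140],0)
im=imaging.get_image('wrist')
cv2.imwrite('pics/w4.png',im)
E
```

```text
t: 8.0
ee_pos: [533.5, -30.1, 163.3]
orientation: [-2.225, -2.215, 0.005]
ft_force: [0.5, -0.5, -0.3]
width: 57.7
t 8.0 pos [533.5 -30.1 163.3] tz [-0.004 -0.001 -1.   ] yang -0.0045 w 57.7 F [ 0.5 -0.5 -0.3] q [-0.08  0.4   1.88 -0.    0.86 -0.07]
shift units [-0.198 -0.008  0.467] total mm 25.4
turn units -0.045
if turned first [-0.198 -0.009  0.467]
```

View pics/w4.png

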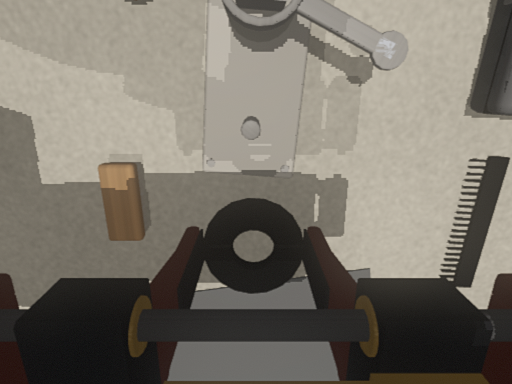

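```bash
python3 - <<'E'
from h import *
im=cv2.imread('pics/w4.png')
crop(im,190,60,330,180,5,'pics/w4a.png'); crop(im,190,180,320,310,5,'pics/w4b.png')
go([533,-40,140],0)
E
```

```text
t 8.1 pos [533.6 -30.3 163.3] tz [-0.004 -0.001 -1.   ] yang -0.0051 w 57.2 F [-0.9  0.6 -1.3] q [-0.08  0.4   1.88 -0.    0.86 -0.07]
shift units [-0.194 -0.009  0.466] total mm 25.2
turn units -0.051
if turned first [-0.194 -0.01   0.466]
```

View pics/w4a.png

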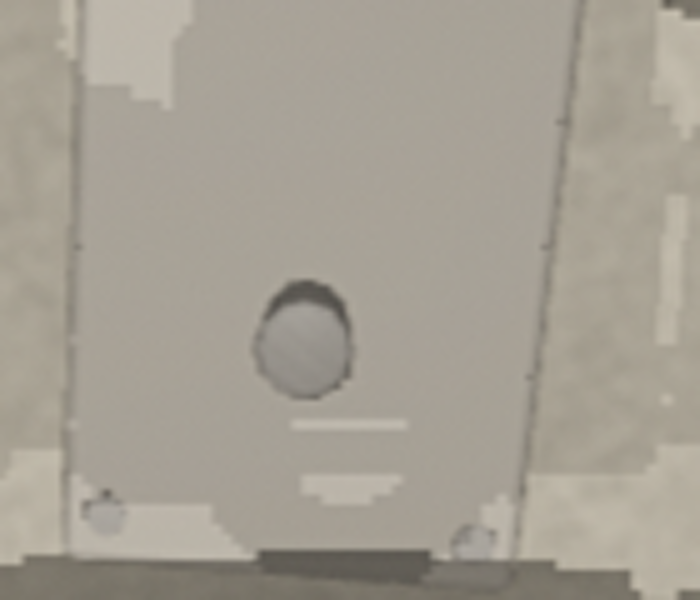

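View pics/w4b.png

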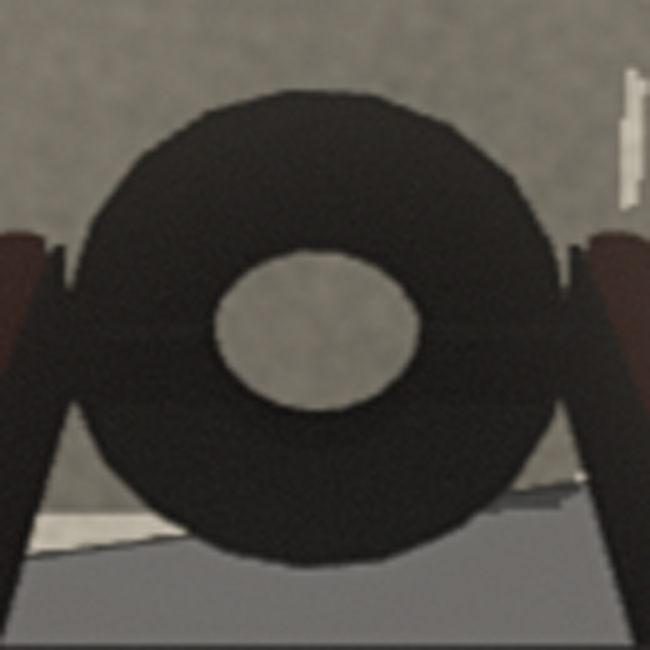

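```bash
python3 - <<'E'
from h import *
o,T=st(); i=imaging.camera_info('wrist')
c=p2w('wrist',253.3,245.8,o['ee_pos'][2]-16.6,i); print('tie',c, T.T@(c-o['ee_pos']))
p=p2w('wrist',250.8,130,60,i); print('post',p)
a=p2w('wrist',190+72/5,60+340/5,12,i);b=p2w('wrist',190+66/5,60+550/5,12,i);cc=p2w('wrist',190+516/5,60+556/5,12,i);d=p2w('wrist',190+535/5,60+310/5,12,i)
print(a,b,cc,d, np.arctan2(*(b-a)[:2]), np.arctan2(*(cc-d)[:2]),np.arctan2((cc-b)[1],(cc-b)[0]))
E
```

```text
tie [533.31109124 -31.62819919 146.67316361] [-1.31359815 -0.19906851 16.60167805]
post [531.42855245  25.01024179  60.        ]
[487.19901103  21.72292354  12.        ] [483.8899348  -18.89929009  12.        ] [572.27587085 -20.50513671  12.        ] [574.23024956  26.82883598  12.        ] -3.060312349042633 -3.100326959478537 -0.018166577625995876
```

```bash
python3 -m crank '[{"travel":[0.3,0,0.3],"turn":0},{"travel":[0.3,-0.01,0.3],"turn":0},{"travel":[0.3,-0.01,0.3],"turn":0},{"travel":[0.2,0,0.3],"turn":0},{"travel":[0.03,0,0.1],"turn":0},{"travel":[0,0,0],"turn":0},{"travel":[0,0,0],"turn":0}]'; python3 - <<'E'
from h import *
go([531.6,26.3,95],0)
im=imaging.get_image('wrist')
dbl(im,'pics/w5.png')
E
```

```text
t: 8.75
ee_pos: [537.8, 20.6, 97.3]
orientation: [2.234, 2.205, -0.001]
ft_force: [-0.2, 1.0, 0.4]
width: 57.4
t 8.8 pos [537.8  20.6  97.3] tz [ 0.001 -0.002 -1.   ] yang -0.0130 w 57.4 F [-0.2  1.   0.4] q [ 0.02  0.51  1.91 -0.    0.72  0.03]
shift units [ 0.112 -0.125  0.046] total mm 8.7
turn units -0.13
if turned first [ 0.114 -0.124  0.046]
```

View pics/w5.png

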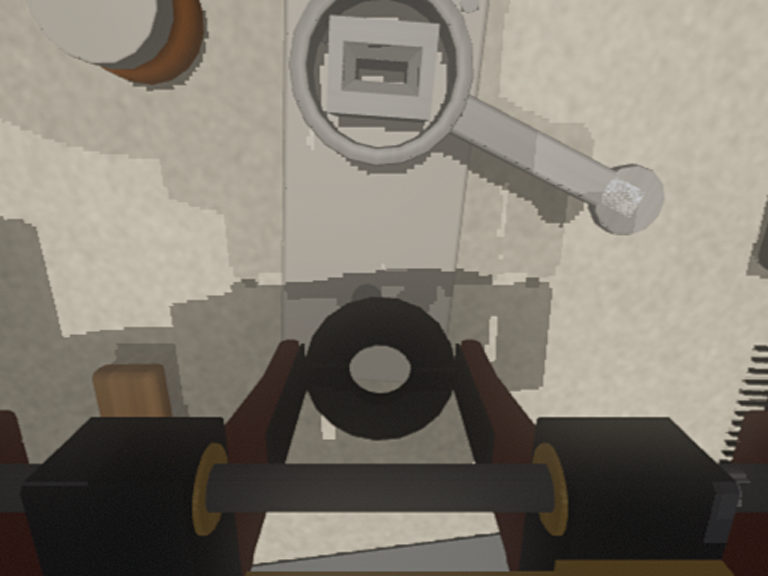

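```bash
python3 -m crank '[{"travel":[0.09,-0.08,0],"turn":-0.1},{"travel":[0.02,-0.04,0.05],"turn":0},{"travel":[0,0,0],"turn":0},{"travel":[0,0,0],"turn":0}]'; python3 - <<'E'
from h import *
go([531.6,26.3,95],0)
im=imaging.get_image('wrist'); i=imaging.camera_info('wrist')
crop(im,180,180,330,310,5,'pics/w6.png')
print(w2p('wrist',[[531.4,25,60],[531.4,25,12]],i))
E
```

```text
t: 9.2
ee_pos: [532.5, 25.4, 96.6]
orientation: [2.222, 2.214, 0.003]
ft_force: [-0.7, 0.1, -0.5]
width: 57.0
t 9.2 pos [532.5  25.4  96.6] tz [ 0.005 -0.002 -1.   ] yang -0.0038 w 57.0 F [-0.7  0.1 -0.5] q [ 0.03  0.5   1.92 -0.    0.71  0.03]
shift units [ 0.019 -0.018  0.032] total mm 2.1
turn units -0.038
if turned first [ 0.019 -0.018  0.032]
[[251.54236279 229.774578  ]
 [251.46956599 204.12624969]]
```

View pics/w6.png

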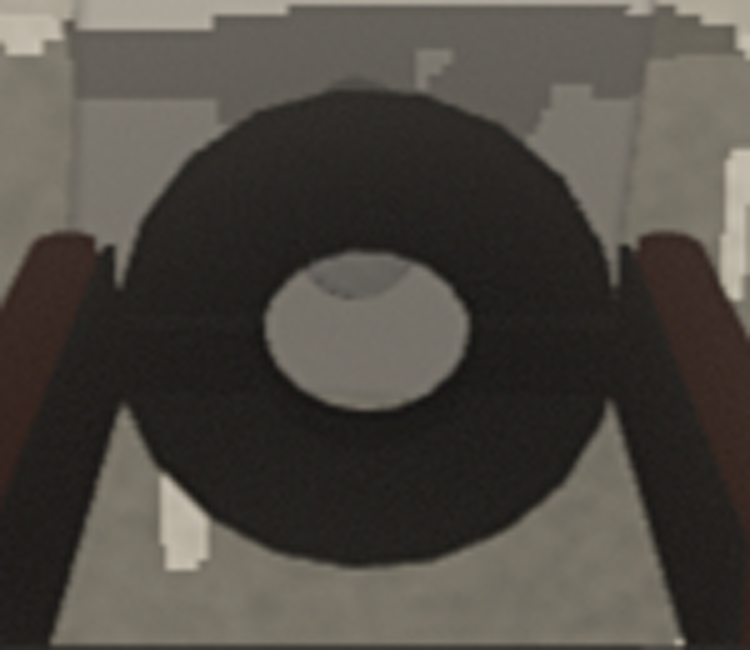

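```bash
python3 -m crank '[{"travel":[0.02,-0.02,0.15],"turn":0},{"travel":[0,0,0.2],"turn":0},{"travel":[0,0,0.2],"turn":0},{"travel":[0,0,0.2],"turn":0},{"travel":[0,0,0],"turn":0}]'; python3 - <<'E'
from h import *
go([531.6,26.3,36],0)
im=imaging.get_image('wrist'); i=imaging.camera_info('wrist')
crop(im,180,180,330,310,5,'pics/w7.png')
E
```

```text
t: 9.75
ee_pos: [531.4, 26.4, 55.4]
orientation: [2.222, 2.214, 0.002]
ft_force: [-0.1, -0.9, 0.7]
width: 58.0
t 9.8 pos [531.4  26.4  55.4] tz [ 0.004 -0.002 -1.   ] yang -0.0036 w 58.0 F [-0.1 -0.9  0.7] q [ 0.03  0.58  1.93 -0.    0.63  0.04]
shift units [-0.002  0.002  0.388] total mm 19.4
turn units -0.036
if turned first [-0.002  0.002  0.388]
```

View pics/w7.png

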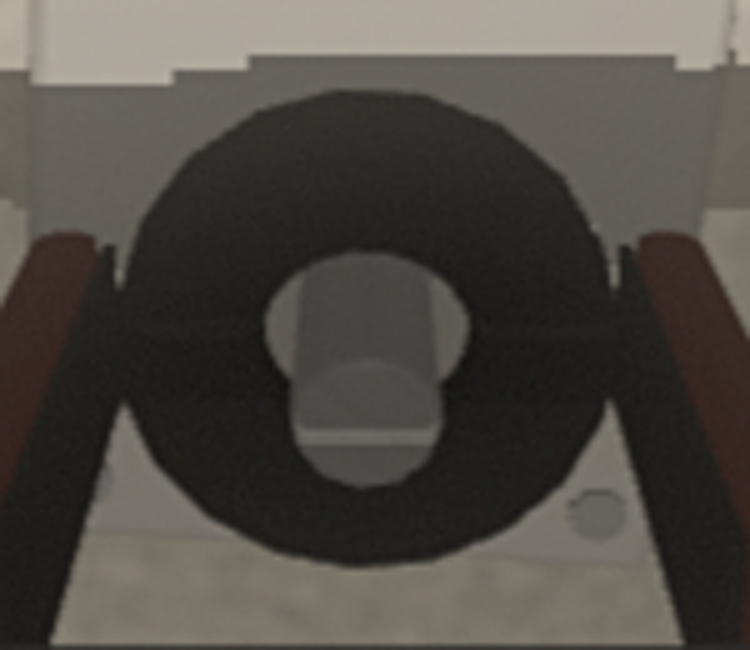

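```bash
python3 -m crank '[{"travel":[0,0,0.2],"turn":0},{"travel":[0,0,0.15],"turn":0},{"travel":[0,0,0.06],"turn":0},{"travel":[0,0,0],"turn":0}]'; python3 -m crank '[{"travel":[0,0,0],"turn":0},{"travel":[0,0,0],"turn":0},{"travel":[0,0,0],"turn":0}]' 0.7;python3 - <<'E'
from h import *
go([531.6,26.3,130],0)
E
```

```text
t: 10.2
ee_pos: [532.3, 26.4, 33.7]
orientation: [2.222, 2.213, 0.004]
ft_force: [0.5, -0.8, 2.5]
width: 56.9
t: 10.5
ee_pos: [532.6, 26.4, 34.1]
orientation: [2.221, 2.213, 0.005]
ft_force: [0.3, 0.2, -0.1]
width: 74.2
t 10.5 pos [532.6  26.4  34.1] tz [ 0.006 -0.002 -1.   ] yang -0.0037 w 74.2 F [ 0.3  0.2 -0.1] q [ 0.03  0.62  1.93 -0.    0.59  0.04]
shift units [-0.006 -0.008 -1.918] total mm 95.9
turn units -0.037
if turned first [-0.006 -0.008 -1.918]
```

```bash
python3 -m crank '[{"travel":[0,0,-0.4],"turn":0},{"travel":[0,0,-0.5],"turn":0},{"travel":[0,0,-0.5],"turn":0},{"travel":[0,0,-0.5],"turn":0},{"travel":[0,0,-0.5],"turn":0},{"travel":[-0.7,-0.07,0],"turn":0},{"travel":[-0.8,-0.07,0],"turn":0},{"travel":[-0.8,-0.07,0],"turn":0},{"travel":[-0.8,-0.07,0],"turn":0},{"travel":[-0.8,-0.07,0],"turn":0},{"travel":[-0.8,-0.07,0],"turn":0},{"travel":[-0.8,-0.07,0],"turn":0},{"travel":[-0.8,-0.07,0],"turn":0},{"travel":[-0.8,-0.07,0],"turn":0},{"travel":[-0.8,-0.07,0],"turn":0},{"travel":[-0.7,-0.07,0],"turn":0},{"travel":[0,0,0],"turn":0},{"travel":[0,0,0],"turn":0}]' 1; python3 - <<'E'
from h import *
go([487,-410,150],0)
im=imaging.get_image('wrist'); ties(im,62);cv2.imwrite('pics/w8.png',im); cv2.imwrite('pics/top8.png',imaging.get_image('top'))
E
```

```text
t: 12.3
ee_pos: [492.0, -420.3, 165.6]
orientation: [2.211, 2.209, 0.012]
ft_force: [-0.2, 0.8, -0.3]
width: 87.8
t 12.3 pos [ 492.  -420.3  165.6] tz [ 0.017 -0.006 -1.   ] yang -0.0006 w 87.8 F [-0.2  0.8 -0.3] q [-0.73  0.53  1.64  0.01  0.95 -0.73]
shift units [ 0.208 -0.105  0.309] total mm 19.4
turn units -0.006
if turned first [ 0.208 -0.104  0.309]
px [376.4 100.5] area 1113 [(array([ 609.2, -345.1]), 'D 40.4', 'res 1.3'), (array([ 608.8, -345.3]), 'D 23.5', 'res 1.2')]
px [243.2 115.6] area 1659 [(array([ 485.4, -358.5]), 'D 48.0', 'res 1.2'), (array([ 485.8, -357.8]), 'D 24.8', 'res 0.8')]
```

View pics/w8.png

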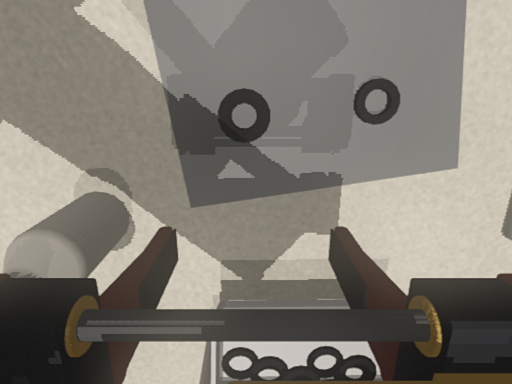

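```bash
python3 -m crank '[{"travel":[0.4,-0.04,0.3],"turn":0},{"travel":[0.4,-0.04,0.3],"turn":0},{"travel":[0.3,-0.04,0.3],"turn":0},{"travel":[0.15,-0.03,0.3],"turn":0},{"travel":[0,0,0.3],"turn":0},{"travel":[0,0,0.3],"turn":0},{"travel":[0,0,0],"turn":0},{"travel":[0,0,0],"turn":0}]' 1; python3 - <<'E'
from h import *
go([485.6,-358.2,22],0)
im=imaging.get_image('wrist'); ties(im,62);cv2.imwrite('pics/w9.png',im)
E
```

```text
t: 13.2
ee_pos: [488.6, -347.5, 73.4]
orientation: [2.197, 2.221, 0.013]
ft_force: [0.3, 0.7, 1.0]
width: 87.8
t 13.2 pos [ 488.6 -347.5   73.4] tz [ 0.018 -0.006 -1.   ] yang 0.0108 w 87.8 F [0.3 0.7 1. ] q [-0.64  0.61  1.79  0.01  0.73 -0.66]
shift units [-0.207 -0.081  1.028] total mm 52.6
turn units 0.108
if turned first [-0.208 -0.078  1.028]
px [414.3 205.9] area 975 [(array([ 608.7, -343. ]), 'D 35.4', 'res 7.2'), (array([ 607.5, -343.6]), 'D 21.7', 'res 1.5')]
px [247.3 209.1] area 1393 [(array([ 485.2, -349.2]), 'D 36.0', 'res 14.5')]
```

View pics/w9.png

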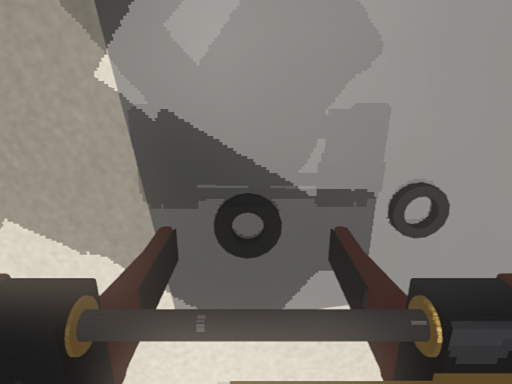

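```bash
python3 -m crank '[{"travel":[-0.15,-0.05,0.2],"turn":0.1},{"travel":[-0.06,-0.03,0.3],"turn":0},{"travel":[0,0,0.25],"turn":0},{"travel":[0,0,0.15],"turn":0},{"travel":[0,0,0],"turn":0},{"travel":[0,0,0],"turn":0}]' 1; python3 - <<'E'
from h import *
go([485.6,-358.2,22],0)
E
```

```text
t: 13.85
ee_pos: [485.3, -361.3, 24.9]
orientation: [2.211, 2.205, 0.013]
ft_force: [0.1, -0.9, -0.8]
width: 87.7
t 13.8 pos [ 485.3 -361.3   24.9] tz [ 0.019 -0.008 -1.   ] yang -0.0025 w 87.7 F [ 0.1 -0.9 -0.8] q [-0.66  0.69  1.78  0.01  0.65 -0.67]
shift units [0.062 0.005 0.059] total mm 4.3
turn units -0.025
if turned first [0.062 0.005 0.059]
```

```bash
python3 -m crank '[{"travel":[0.06,0,0.05],"turn":0},{"travel":[0.0,0,0.03],"turn":0},{"travel":[0,0,0],"turn":0}]' 1; python3 -m crank '[{"travel":[0,0,0],"turn":0},{"travel":[0,0,0],"turn":0},{"travel":[0,0,0],"turn":0},{"travel":[0,0,0],"turn":0},{"travel":[0,0,0],"turn":0},{"travel":[0,0,0],"turn":0},{"travel":[0,0,0],"turn":0}]' -1; python3 - <<'E'
from h import *
go([485.6,-358.2,22],0)
E
```

```text
t: 14.15
ee_pos: [485.8, -358.0, 21.2]
orientation: [2.21, 2.205, 0.013]
ft_force: [-0.2, -0.4, -0.2]
width: 87.9
t: 14.85
ee_pos: [486.4, -358.3, 22.3]
orientation: [2.208, 2.204, 0.014]
ft_force: [0.4, -0.3, 0.2]
width: 48.6
t 14.8 pos [ 486.4 -358.3   22.3] tz [ 0.021 -0.009 -1.   ] yang -0.0017 w 48.6 F [ 0.4 -0.3  0.2] q [-0.66  0.69  1.78  0.01  0.64 -0.66]
shift units [ 0.001 -0.017  0.005] total mm 0.9
turn units -0.017
if turned first [ 0.001 -0.017  0.005]
```

```bash
python3 -m crank '[{"travel":[0,0,-0.2],"turn":0},{"travel":[0,0,-0.4],"turn":0},{"travel":[0,0,-0.5],"turn":0},{"travel":[0,0,-0.5],"turn":0},{"travel":[0,0,-0.5],"turn":0},{"travel":[0,0,-0.3],"turn":0},{"travel":[0.5,0.09,0],"turn":0},{"travel":[0.7,0.09,0],"turn":0},{"travel":[0.7,0.09,0],"turn":0},{"travel":[0.7,0.09,0],"turn":0},{"travel":[0.7,0.09,0],"turn":0},{"travel":[0.7,0.09,0],"turn":0},{"travel":[0.7,0.09,0],"turn":0},{"travel":[0.7,0.09,0],"turn":0},{"travel":[0.5,0.09,0],"turn":0},{"travel":[0,0,0],"turn":0},{"travel":[0,0,0],"turn":0}]'; python3 - <<'E'
from h import *
go([532,-30,120],0)
im=imaging.get_image('wrist')
dbl(im,'pics/w10.png'); crop(im,180,180,330,310,5,'pics/w10b.png')
print(w2p('wrist',[[531.4,25,60],[531.4,25,12]]))
E
```

```text
t: 16.55
ee_pos: [527.9, -53.5, 157.1]
orientation: [2.203, 2.193, 0.021]
ft_force: [0.3, 0.0, 0.3]
width: 48.5
t 16.6 pos [527.9 -53.5 157.1] tz [ 0.033 -0.014 -0.999] yang -0.0042 w 48.5 F [0.3 0.  0.3] q [-0.12  0.39  1.92 -0.01  0.8  -0.1 ]
shift units [0.48  0.055 0.737] total mm 44.1
turn units -0.042
if turned first [0.48  0.057 0.737]
[[253.0954824   97.36512176]
 [251.24932103  95.92036347]]
```

View pics/w10.png

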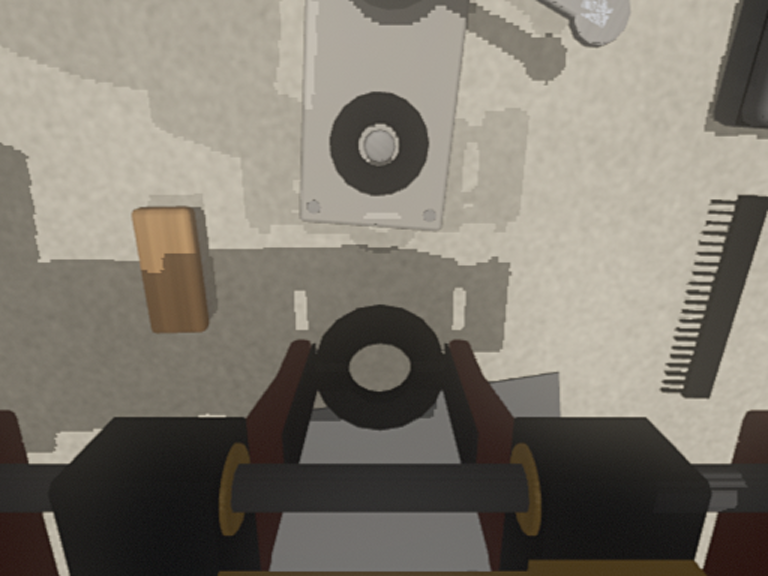

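View pics/w10b.png

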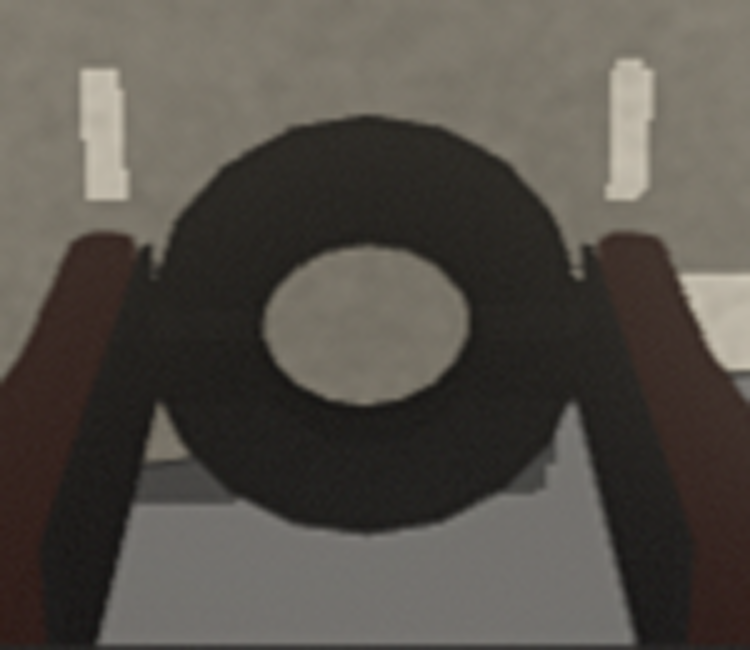

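```bash
python3 -m crank '[{"travel":[0.4,0,0.3],"turn":0},{"travel":[0.4,0,0.4],"turn":0},{"travel":[0.4,0,0.3],"turn":0},{"travel":[0.35,0.08,0.15],"turn":0},{"travel":[0,0,0],"turn":0}]'; python3 - <<'E'
from h import *
go([531,26.5,100],0)
print(w2p('wrist',[[531.4,25,60],[531.4,25,12]]))
im=imaging.get_image('wrist')
crop(im,180,180,330,310,5,'pics/w11b.png')
E
```

```text
t: 17.1
ee_pos: [536.0, 18.0, 98.6]
orientation: [2.211, 2.179, 0.023]
ft_force: [-0.7, 0.5, 0.0]
width: 48.5
t 17.1 pos [536.   18.   98.6] tz [ 0.037 -0.016 -0.999] yang -0.0141 w 48.5 F [-0.7  0.5  0. ] q [ 0.02  0.49  1.93 -0.03  0.68  0.06]
shift units [ 0.167 -0.1   -0.035] total mm 9.9
turn units -0.141
if turned first [ 0.169 -0.098 -0.034]
[[243.97736936 217.41882974]
 [243.35446892 193.26356629]]
```

View pics/w11b.png

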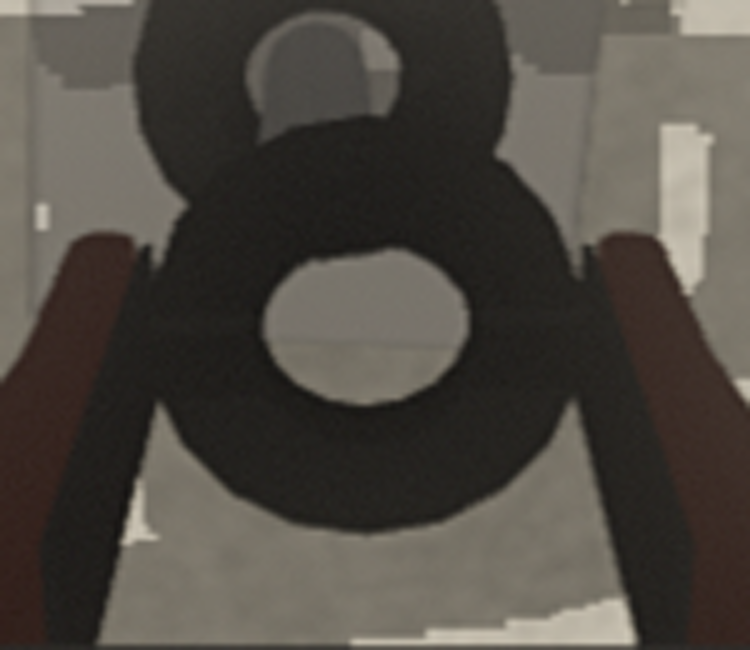

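```bash
python3 -m crank '[{"travel":[0.14,-0.1,0],"turn":-0.14},{"travel":[0.03,0,0.08],"turn":0},{"travel":[0,0,0],"turn":0}]'; python3 - <<'E'
from h import *
go([531,26.5,93],0)
print(w2p('wrist',[[531.4,25,60],[531.4,25,12]]))
im=imaging.get_image('wrist')
crop(im,180,180,330,310,5,'pics/w12.png')
E
```

```text
t: 17.45
ee_pos: [530.8, 23.4, 95.6]
orientation: [2.197, 2.192, 0.023]
ft_force: [-0.6, -0.3, 0.1]
width: 48.6
t 17.4 pos [530.8  23.4  95.6] tz [ 0.038 -0.016 -0.999] yang -0.0022 w 48.6 F [-0.6 -0.3  0.1] q [ 0.03  0.49  1.95 -0.03  0.66  0.06]
shift units [0.064 0.001 0.051] total mm 4.1
turn units -0.022
if turned first [0.064 0.002 0.051]
[[252.27913856 226.77603838]
 [250.03440352 200.70152935]]
```

View pics/w12.png

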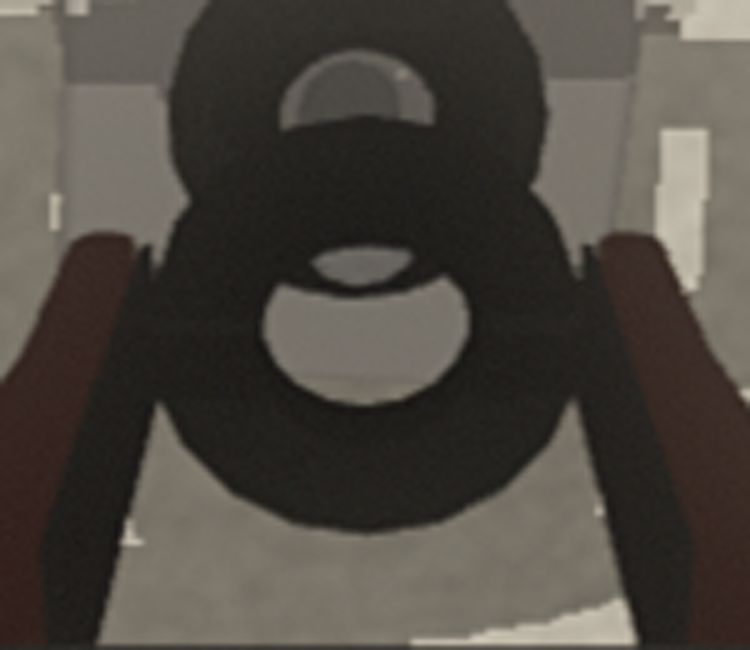

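```bash
python3 -m crank '[{"travel":[0.065,-0.01,0.12],"turn":0},{"travel":[0.005,-0.01,0.22],"turn":0},{"travel":[0.005,-0.01,0.22],"turn":0},{"travel":[0.005,-0.01,0.22],"turn":0},{"travel":[0,0,0],"turn":0}]'; python3 - <<'E'
from h import *
go([531,26.5,43],0)
im=imaging.get_image('wrist')
crop(im,180,180,330,310,5,'pics/w13.png')
E
```

```text
t: 18.0
ee_pos: [530.5, 26.3, 53.5]
orientation: [2.197, 2.19, 0.024]
ft_force: [-0.6, -0.3, 0.2]
width: 48.8
t 18.0 pos [530.5  26.3  53.5] tz [ 0.039 -0.017 -0.999] yang -0.0029 w 48.8 F [-0.6 -0.3  0.2] q [ 0.04  0.57  1.96 -0.03  0.58  0.07]
shift units [0.008 0.002 0.21 ] total mm 10.5
turn units -0.029
if turned first [0.008 0.002 0.21 ]
```

View pics/w13.png

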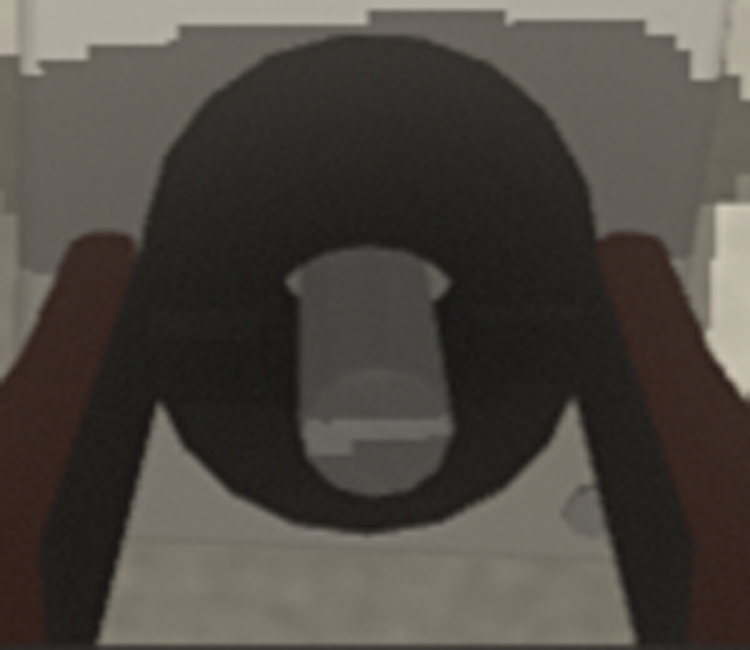

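```bash
python3 -m crank '[{"travel":[0,0,0.15],"turn":0},{"travel":[0,0,0.05],"turn":0},{"travel":[0,0,0],"turn":0}]';  python3 -m crank '[{"travel":[0,0,0],"turn":0},{"travel":[0,0,0],"turn":0},{"travel":[0,0,0],"turn":0},{"travel":[0,0,-0.3],"turn":0},{"travel":[0,0,-0.5],"turn":0},{"travel":[0,0,-1],"turn":0},{"travel":[0,0,-0.2],"turn":0}]' 0.7;python3 - <<'E'
from h import *
go([600,-400,140],0)
E
```

```text
t: 18.35
ee_pos: [531.5, 26.1, 43.2]
orientation: [2.197, 2.19, 0.025]
ft_force: [0.7, -0.6, -0.8]
width: 48.5
t: 19.05
ee_pos: [526.9, 27.8, 147.7]
orientation: [2.198, 2.191, 0.023]
ft_force: [1.1, 0.4, -0.0]
width: 74.9
t 19.1 pos [526.9  27.8 147.7] tz [ 0.037 -0.017 -0.999] yang -0.0029 w 74.9 F [ 1.1  0.4 -0. ] q [ 0.04  0.4   1.93 -0.03  0.77  0.06]
shift units [-8.548  1.48   0.35 ] total mm 434.1
turn units -0.029
if turned first [-8.552  1.455  0.349]
```

```bash
python3 -m crank '[{"travel":[-0.7,0.14,0],"turn":0},{"travel":[-0.95,0.16,0],"turn":0},{"travel":[-0.95,0.16,0],"turn":0},{"travel":[-0.95,0.16,0],"turn":0},{"travel":[-0.95,0.16,0],"turn":0},{"travel":[-0.95,0.16,0],"turn":0},{"travel":[-0.95,0.16,0],"turn":0},{"travel":[-0.95,0.16,0],"turn":0},{"travel":[-0.95,0.16,0],"turn":0},{"travel":[-0.5,0.1,0],"turn":0},{"travel":[0,0,0],"turn":0}]' 1;python3 - <<'E'
from h import *
go([609,-345,22],0)
im=imaging.get_image('wrist'); ties(im,62);cv2.imwrite('pics/w14.png',im)
E
```

```text
t: 20.15
ee_pos: [605.6, -428.5, 171.2]
orientation: [2.184, 2.187, 0.035]
ft_force: [-0.3, 0.2, 0.4]
width: 87.8
t 20.1 pos [ 605.6 -428.5  171.2] tz [ 0.052 -0.02  -0.998] yang 0.0021 w 87.8 F [-0.3  0.2  0.4] q [-0.64  0.64  1.43  0.02  1.02 -0.65]
shift units [ 1.729 -0.083  2.95 ] total mm 171.0
turn units 0.021
if turned first [ 1.729 -0.086  2.95 ]
px [250.1  89.1] area 1017 [(array([ 610.1, -343.8]), 'D 39.4', 'res 0.7'), (array([ 609.8, -343.9]), 'D 24.4', 'res 0.8')]
px [182.2 129.2] area 1446 [(array([ 550.7, -375.3]), 'D 51.2', 'res 17.4'), (array([ 559.9, -375.9]), 'D 8.4', 'res 3.3'), (array([ 553.1, -371. ]), 'D 5.4', 'res 1.9'), (array([ 549.9, -367.7]), 'D 4.6', 'res 1.1'), (array([ 544.3, -364.6]), 'D 8.1', 'res 4.0'), (array([ 533.7, -358. ]), 'D 9.8', 'res 3.9')]
```

View pics/w14.png

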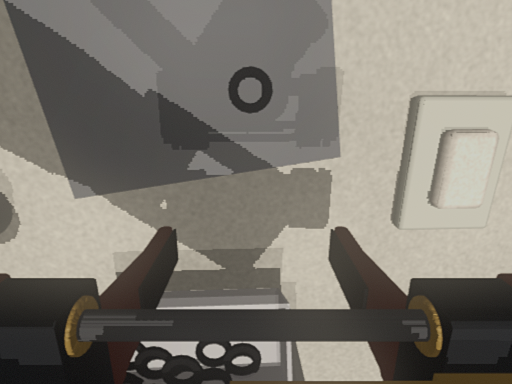

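```bash
cat > tl.py <<'E'
from h import *
o,T=st(); q=o['qpos']; r=np.array([np.cos(q[0]),np.sin(q[0])]); tt=np.array([-r[1],r[0]])
print('radial tilt %.4f tang %.4f qsum %.4f'%(T[:2,2]@r,T[:2,2]@tt,q[1]+q[2]+q[4]-np.pi),'q4 %.3f'%q[3])
E
python3 tl.py
python3 -m crank '[{"travel":[0,0,0],"turn":-1},{"travel":[0,0,0],"turn":-1},{"travel":[0,0,0],"turn":-1},{"travel":[0,0,0],"turn":-1},{"travel":[0,0,0],"turn":-1},{"travel":[0,0,0],"turn":-1}]'; python3 tl.py
python3 -m crank '[{"travel":[0,0,0],"turn":1},{"travel":[0,0,0],"turn":1},{"travel":[0,0,0],"turn":1},{"travel":[0,0,0],"turn":1},{"travel":[0,0,0],"turn":1},{"travel":[0,0,0],"turn":1}]'; python3 tl.py
```

```text
radial tilt 0.0522 tang 0.0150 qsum -0.0522 q4 0.018
t: 20.8
ee_pos: [602.9, -415.6, 171.4]
orientation: [1.403, 2.759, 0.015]
ft_force: [0.6, -0.8, 0.3]
width: 87.4
radial tilt 0.0445 tang 0.0167 qsum -0.0444 q4 0.020
t: 21.4
ee_pos: [601.1, -401.5, 172.5]
orientation: [2.174, 2.221, 0.037]
ft_force: [0.3, 0.0, 0.0]
width: 87.7
radial tilt 0.0369 tang 0.0182 qsum -0.0368 q4 0.021
```

```bash

python3 -m crank '[{"travel":[0,0,0],"turn":-1},{"travel":[0,0,0],"turn":-1},{"travel":[0,0,0],"turn":-1},{"travel":[0,0,0],"turn":-1},{"travel":[0,0,0],"turn":-1},{"travel":[0,0,0],"turn":1},{"travel":[0,0,0],"turn":1},{"travel":[0,0,0],"turn":1},{"travel":[0,0,0],"turn":1},{"travel":[0,0,0],"turn":1}]'; python3 tl.py
python3 -m crank '[{"travel":[0,0,0],"turn":-1},{"travel":[0,0,0],"turn":1},{"travel":[0,0,0],"turn":-1},{"travel":[0,0,0],"turn":1},{"travel":[0,0,0],"turn":-1},{"travel":[0,0,0],"turn":1}]'; python3 tl.py
```

```text
t: 22.4
ee_pos: [597.7, -378.2, 174.4]
orientation: [2.166, 2.247, 0.039]
ft_force: [-0.4, 0.2, -0.2]
width: 88.0
radial tilt 0.0246 tang 0.0208 qsum -0.0245 q4 0.024
t: 23.0
ee_pos: [595.2, -364.4, 175.6]
orientation: [2.161, 2.262, 0.039]
ft_force: [-0.4, 0.0, 0.5]
width: 88.0
radial tilt 0.0174 tang 0.0224 qsum -0.0173 q4 0.026
```

```bash

python3 -m crank '[{"travel":[0,0,0],"turn":0},{"travel":[0,0,0],"turn":0},{"travel":[0,0,0],"turn":0},{"travel":[0,0,0],"turn":0}]'; python3 tl.py
python3 -m crank '[{"travel":[0,0,0],"turn":0.02},{"travel":[0,0,0],"turn":-0.02},{"travel":[0,0,0],"turn":0.02},{"travel":[0,0,0],"turn":-0.02}]'; python3 tl.py
```

```text
t: 23.4
ee_pos: [594.5, -359.4, 176.3]
orientation: [2.154, 2.271, 0.04]
ft_force: [-0.9, -0.5, 0.4]
width: 87.6
radial tilt 0.0153 tang 0.0228 qsum -0.0152 q4 0.027
t: 23.8
ee_pos: [594.4, -359.5, 176.1]
orientation: [2.153, 2.273, 0.04]
ft_force: [-0.2, 0.2, -0.1]
width: 87.9
radial tilt 0.0152 tang 0.0228 qsum -0.0150 q4 0.027
```

```bash
python3 - <<'E'
from h import *
go([609.9,-343.9,22],0)
im=imaging.get_image('wrist'); ties(im,62);cv2.imwrite('pics/w15.png',im)
E
```

```text
t 23.8 pos [ 594.4 -359.5  176.1] tz [ 0.025  0.011 -1.   ] yang 0.0538 w 87.9 F [-0.2  0.2 -0.1] q [-0.57  0.59  1.52  0.03  1.02 -0.64]
shift units [0.264 0.248 3.093] total mm 155.7
turn units 0.538
if turned first [0.281 0.232 3.093]
px [265.2 166.3] area 871 [(array([ 610.2, -345. ]), 'D 40.3', 'res 1.1'), (array([ 610.5, -343.8]), 'D 23.6', 'res 1.3')]
```

View pics/w15.png

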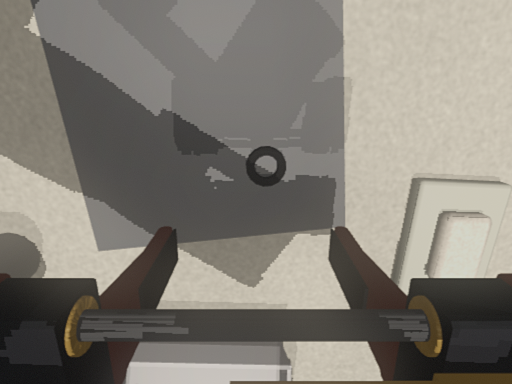

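```bash
python3 -m crank '[{"travel":[0.05,0,0.2],"turn":0.5},{"travel":[0.2,0.2,0.4],"turn":0},{"travel":[0.03,0.03,0.5],"turn":0},{"travel":[0,0,0.5],"turn":0},{"travel":[0,0,0.5],"turn":0},{"travel":[0,0,0.3],"turn":0},{"travel":[0,0,0],"turn":0}]' 1; python3 - <<'E'
from h import *
go([610.2,-344.5,21.5],0)
E
```

```text
t: 24.55
ee_pos: [612.3, -341.0, 48.7]
orientation: [2.203, 2.224, 0.041]
ft_force: [0.2, -0.6, 0.0]
width: 88.1
t 24.6 pos [ 612.3 -341.    48.7] tz [ 0.026  0.011 -1.   ] yang 0.0091 w 88.1 F [ 0.2 -0.6  0. ] q [-0.53  0.76  1.55  0.03  0.82 -0.56]
shift units [-0.076 -0.057  0.543] total mm 27.6
turn units 0.091
if turned first [-0.076 -0.056  0.543]
```

```bash
python3 -m crank '[{"travel":[-0.07,-0.05,0.25],"turn":0},{"travel":[-0.01,-0.01,0.25],"turn":0},{"travel":[0,0,0.03],"turn":0},{"travel":[0,0,0],"turn":0}]' 1; python3 - <<'E'
from h import *
go([610.2,-344.5,21.5],0)
E
```

```text
t: 24.95
ee_pos: [611.3, -345.4, 21.3]
orientation: [2.201, 2.223, 0.042]
ft_force: [0.2, 0.3, 0.2]
width: 87.8
t 24.9 pos [ 611.3 -345.4   21.3] tz [ 0.028  0.01  -1.   ] yang 0.0100 w 87.8 F [0.2 0.3 0.2] q [-0.54  0.79  1.55  0.03  0.78 -0.57]
shift units [ 0.019 -0.021 -0.004] total mm 1.4
turn units 0.1
if turned first [ 0.019 -0.021 -0.004]
```

```bash
python3 -m crank '[{"travel":[0,0,0],"turn":0},{"travel":[0,0,0],"turn":0},{"travel":[0,0,0],"turn":0},{"travel":[0,0,0],"turn":0},{"travel":[0,0,0],"turn":0},{"travel":[0,0,0],"turn":0},{"travel":[0,0,0],"turn":0},{"travel":[0,0,0],"turn":0}]' -1; python3 - <<'E'
from h import *
go([532,-35,150],0)
E
```

```text
t: 25.75
ee_pos: [612.7, -346.5, 24.4]
orientation: [2.198, 2.22, 0.044]
ft_force: [1.0, -1.1, -0.2]
width: 40.4
t 25.8 pos [ 612.7 -346.5   24.4] tz [ 0.032  0.008 -0.999] yang 0.0098 w 40.4 F [ 1.  -1.1 -0.2] q [-0.54  0.79  1.54  0.03  0.78 -0.57]
shift units [ 6.265 -1.471 -2.516] total mm 345.5
turn units 0.098
if turned first [ 6.249 -1.533 -2.518]
```

```bash
python3 -m crank '[{"travel":[0,0,-0.3],"turn":0},{"travel":[0,0,-0.7],"turn":0},{"travel":[0,0,-0.9],"turn":0},{"travel":[0,0,-0.5],"turn":0},{"travel":[0.5,-0.2,0],"turn":0},{"travel":[0.8,-0.2,0],"turn":0},{"travel":[0.8,-0.2,0],"turn":0},{"travel":[0.8,-0.2,0],"turn":0},{"travel":[0.8,-0.2,0],"turn":0},{"travel":[0.8,-0.2,0],"turn":0},{"travel":[0.8,-0.2,0],"turn":0},{"travel":[0.5,-0.1,0],"turn":0},{"travel":[0,0,0],"turn":0}]'; python3 tl.py; python3 - <<'E'
from h import *
go([531,26,95],0)
im=imaging.get_image('wrist')
dbl(im,'pics/w16.png'); crop(im,180,180,330,310,5,'pics/w16b.png')
print(w2p('wrist',[[531.4,25,60],[531.4,25,12]]))
E
```

```text
t: 27.05
ee_pos: [530.4, -51.1, 161.5]
orientation: [2.192, 2.206, 0.054]
ft_force: [-0.7, 0.2, 0.1]
width: 40.0
radial tilt 0.0459 tang 0.0080 qsum -0.0458 q4 0.011
t 27.1 pos [530.4 -51.1 161.5] tz [ 0.046  0.002 -0.999] yang 0.0062 w 40.0 F [-0.7  0.2  0.1] q [-0.12  0.38  1.92  0.01  0.79 -0.14]
shift units [ 1.54  -0.041  1.333] total mm 101.9
turn units 0.062
if turned first [ 1.54  -0.05   1.333]
[[248.05020871 101.48482427]
 [246.31429163 100.25572817]]
```

View pics/w16.png

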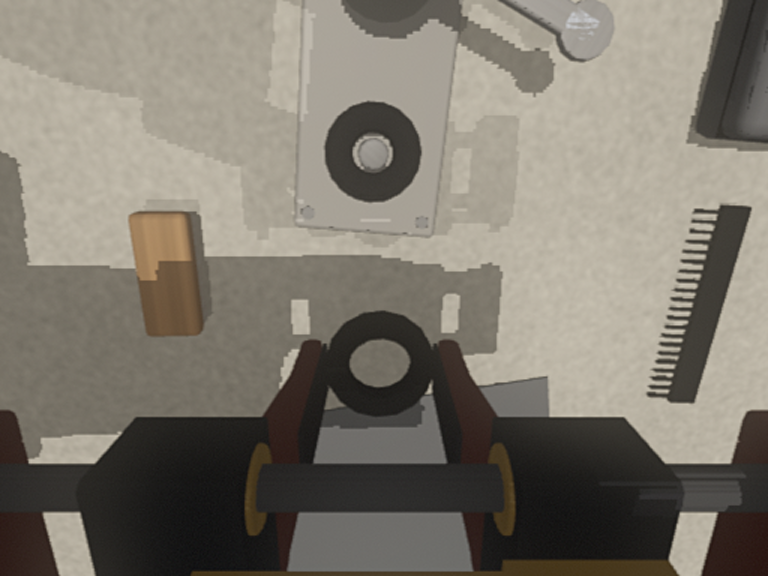

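View pics/w16b.png

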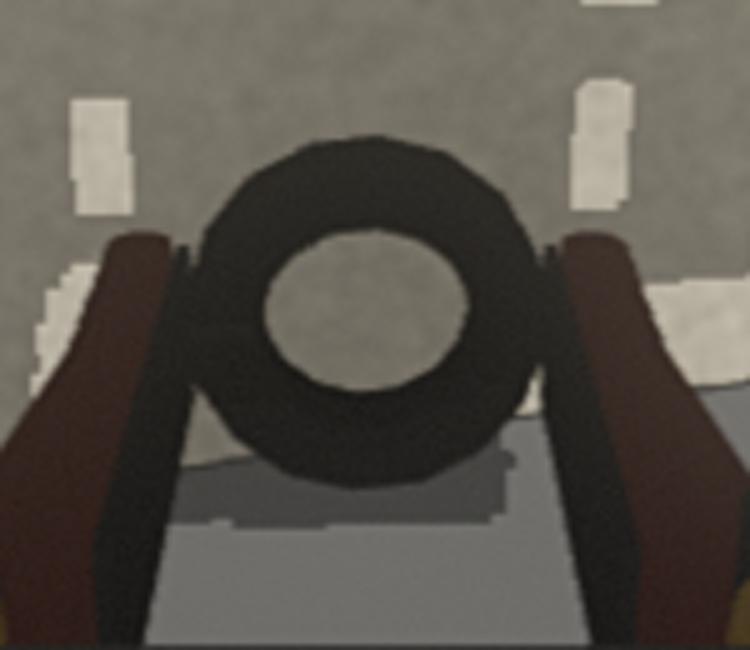

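```bash
python3 - <<'E'
from h import *
o,T=st()
i=imaging.camera_info('wrist'); Rc=cv2.Rodrigues(i['rvec'])[0]; c=T.T@((-Rc.T@i['tvec']).ravel()-o['ee_pos']); d=T.T@Rc.T@np.linalg.inv(i['camera_matrix'])@[253.4,242.2,1]
rel=c+d*(17.4-c[2])/d[2]; print('tie rel tool',rel)
# TCP such that tie centre over post
tgt=np.array([531.4,25.0])-(T@rel)[:2]; print('TCP xy',tgt)
go([*tgt,98],0)
E
```

```text
tie rel tool [ 0.58180224 -0.10317017 17.4       ]
TCP xy [530.68297997  24.38641837]
t 27.1 pos [531.1 -52.2 161.7] tz [ 0.047  0.002 -0.999] yang 0.0059 w 40.1 F [ 0.4 -0.1  0.8] q [-0.12  0.38  1.92  0.01  0.79 -0.14]
shift units [ 1.531 -0.059  1.275] total mm 99.7
turn units 0.059
if turned first [ 1.531 -0.068  1.275]
```

```bash
python3 -m crank '[{"travel":[0.5,-0.03,0.3],"turn":0},{"travel":[0.5,-0.03,0.4],"turn":0},{"travel":[0.45,-0.03,0.4],"turn":0},{"travel":[0.1,0,0.17],"turn":0},{"travel":[0,0,0],"turn":0}]'; python3 - <<'E'
from h import *
go([530.7,24.4,98],0)
print(w2p('wrist',[[531.4,25,60],[531.4,25,12]]))
E
```

```text
t: 27.6
ee_pos: [535.1, 22.2, 100.6]
orientation: [2.19, 2.195, 0.063]
ft_force: [0.3, 0.4, -1.3]
width: 40.2
t 27.6 pos [535.1  22.2 100.6] tz [ 0.058 -0.    -0.998] yang 0.0023 w 40.2 F [ 0.3  0.4 -1.3] q [ 0.02  0.48  1.95 -0.    0.65  0.02]
shift units [ 0.044 -0.092  0.047] total mm 5.6
turn units 0.023
if turned first [ 0.044 -0.092  0.047]
[[244.17086891 222.92374532]
 [242.2837741  198.94651354]]
```

```bash
python3 -m crank '[{"travel":[0.045,-0.1,0.05],"turn":0},{"travel":[0,-0.01,0.1],"turn":0},{"travel":[0,0,0],"turn":0}]'; python3 - <<'E'
from h import *
go([530.4,24.4,55],0)
print(w2p('wrist',[[531.4,25,60],[531.4,25,12]]))
im=imaging.get_image('wrist')
crop(im,180,180,330,310,5,'pics/w17.png')
E
```

```text
t: 27.9
ee_pos: [531.3, 21.7, 94.0]
orientation: [2.191, 2.19, 0.065]
ft_force: [-0.4, -0.2, 0.3]
width: 40.3
t 27.9 pos [531.3  21.7  94. ] tz [ 0.06  -0.001 -0.998] yang -0.0004 w 40.3 F [-0.4 -0.2  0.3] q [ 0.02  0.49  1.96 -0.    0.63  0.02]
shift units [ 0.055 -0.065  0.777] total mm 39.1
turn units -0.004
if turned first [ 0.055 -0.065  0.777]
[[250.30559926 226.1772213 ]
 [247.03897257 200.94215102]]
```

View pics/w17.png

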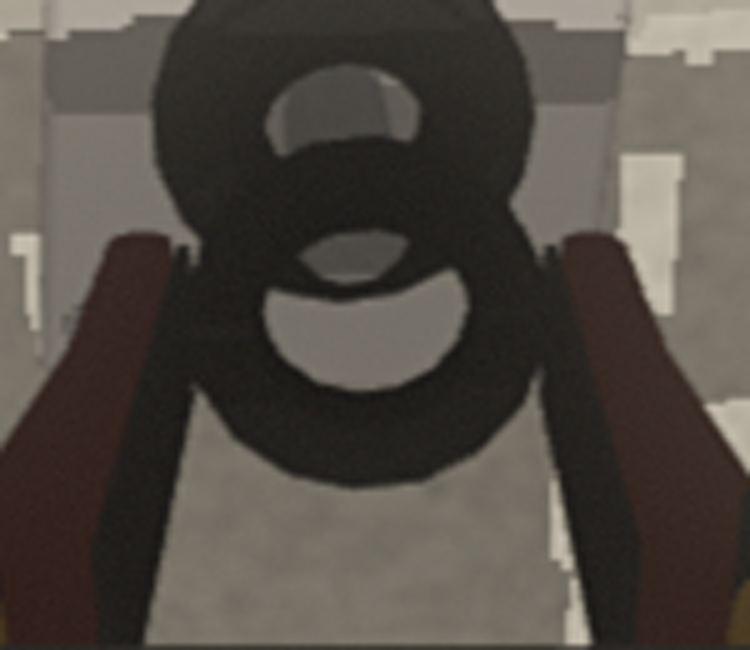

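```bash
python3 -m crank '[{"travel":[0.055,-0.03,0.05],"turn":0},{"travel":[0,-0.015,0.2],"turn":0},{"travel":[0,-0.015,0.2],"turn":0},{"travel":[0,-0.015,0.15],"turn":0},{"travel":[0,0,0],"turn":0}]'; python3 - <<'E'
from h import *
go([530.4,24.4,55],0)
im=imaging.get_image('wrist')
crop(im,180,180,330,310,5,'pics/w18.png')
E
```

```text
t: 28.45
ee_pos: [530.0, 23.9, 62.2]
orientation: [2.191, 2.188, 0.067]
ft_force: [-0.4, 0.1, -0.7]
width: 40.3
t 28.4 pos [530.   23.9  62.2] tz [ 0.062 -0.001 -0.998] yang -0.0014 w 40.3 F [-0.4  0.1 -0.7] q [ 0.02  0.55  1.97 -0.    0.56  0.03]
shift units [ 0.011 -0.     0.144] total mm 7.2
turn units -0.014
if turned first [ 0.011 -0.     0.144]
```

View pics/w18.png

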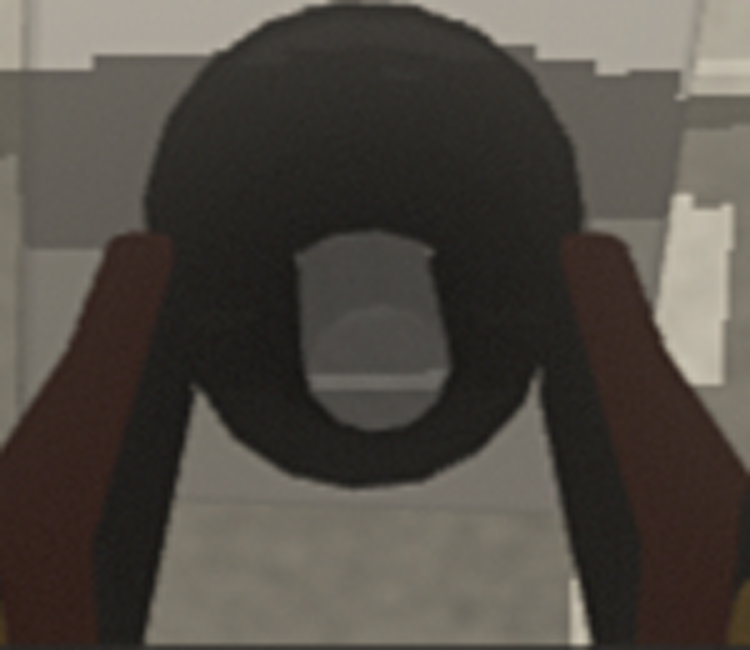

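```bash
python3 -m crank '[{"travel":[0.01,0,0.1],"turn":0},{"travel":[0,0,0.03],"turn":0},{"travel":[0,0,0],"turn":0}]';  python3 -m crank '[{"travel":[0,0,0],"turn":0},{"travel":[0,0,0],"turn":0},{"travel":[0,0,0],"turn":0},{"travel":[0,0,-0.3],"turn":0},{"travel":[0,0,-0.5],"turn":0},{"travel":[-0.5,0,-0.9],"turn":0},{"travel":[-0.5,0,-0.2],"turn":0},{"travel":[0,0,0],"turn":0}]' 0.5;python3 - <<'E'
from h import *
go([600,-400,140],0)
im=imaging.get_image('wrist')
dbl(im,'pics/w19.png')
E
python3 tl.py
```

```text
t: 28.8
ee_pos: [530.9, 24.5, 55.5]
orientation: [2.191, 2.188, 0.068]
ft_force: [-0.4, -0.3, -0.0]
width: 40.4
t: 29.6
ee_pos: [525.1, -25.4, 156.4]
orientation: [2.187, 2.189, 0.069]
ft_force: [0.0, -0.4, -0.6]
width: 65.8
t 29.6 pos [525.1 -25.4 156.4] tz [ 0.064 -0.001 -0.998] yang 0.0010 w 65.8 F [ 0.  -0.4 -0.6] q [-0.07  0.37  1.95  0.    0.75 -0.08]
shift units [-7.494  1.465  0.435] total mm 382.4
turn units 0.01
if turned first [-7.492  1.473  0.436]
radial tilt 0.0643 tang 0.0035 qsum -0.0643 q4 0.005
```

View pics/w19.png

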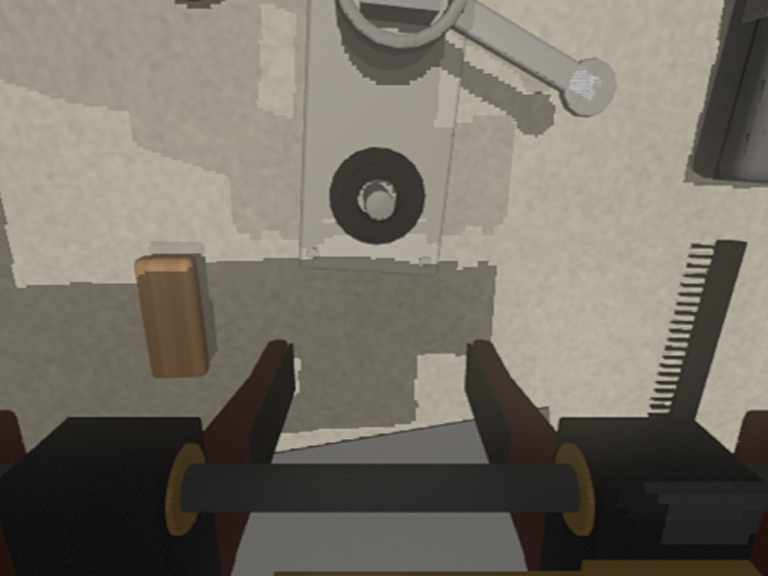

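```bash
python3 - <<'E'
from h import *
crop(cv2.imread('pics/w19.png'),300,130,460,260,5,'pics/w19b.png')
im=imaging.get_image('side'); crop(im,190,140,310,240,6,'pics/s2.png')
E
```

```text
(no output)
```

View pics/w19b.png

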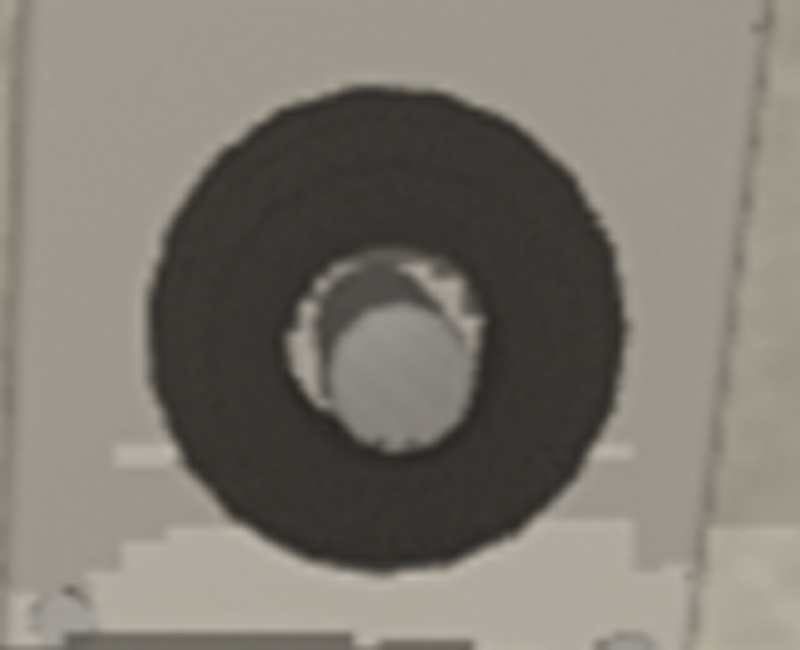

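View pics/s2.png

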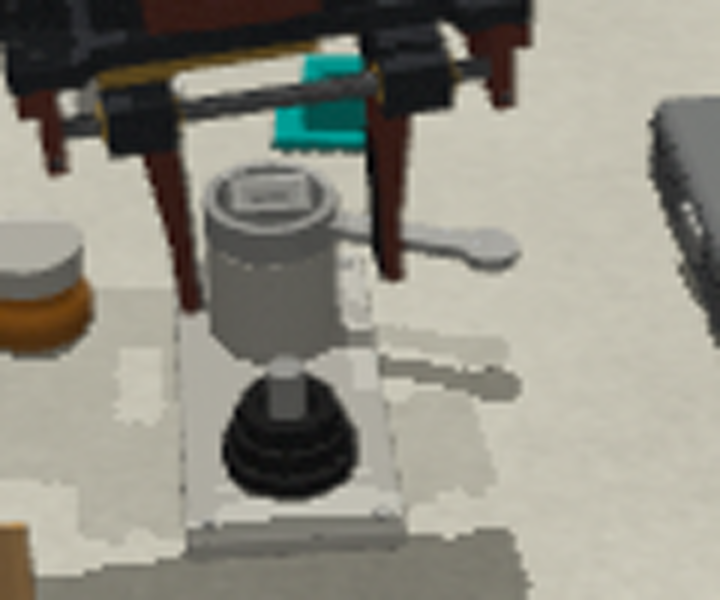

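```bash
python3 -m crank '[{"travel":[0.5,0,0],"turn":-1},{"travel":[0.8,0,0],"turn":-1},{"travel":[0.8,0.05,0],"turn":0},{"travel":[0.8,0.15,0],"turn":0},{"travel":[0.8,0.2,0],"turn":0},{"travel":[0.8,0.2,0],"turn":0},{"travel":[0.8,0.25,0],"turn":0},{"travel":[0.5,0.2,0],"turn":0},{"travel":[0,0,0],"turn":0}]' 1;python3 - <<'E'
from h import *
go([560,300,170],np.pi/2-0.15)
E
python3 tl.py
```

```text
t: 30.6
ee_pos: [517.3, 289.5, 146.9]
orientation: [1.949, 2.411, 0.045]
ft_force: [-0.2, 0.3, -0.1]
width: 88.1
t 30.6 pos [517.3 289.5 146.9] tz [ 0.05  -0.003 -0.999] yang 0.2116 w 88.1 F [-0.2  0.3 -0.1] q [ 0.5   0.48  1.79 -0.04  0.83  0.32]
shift units [ 0.02   0.9   -0.419] total mm 49.6
turn units -12.092
if turned first [-0.819  0.357 -0.433]
radial tilt 0.0421 tang -0.0270 qsum -0.0418 q4 -0.037
```

```bash
python3 -m crank '[{"travel":[0,0.3,0],"turn":-1},{"travel":[0,0.3,0],"turn":-1},{"travel":[0,0.2,0],"turn":-1},{"travel":[0,0,0],"turn":-1},{"travel":[0,0,0],"turn":-1},{"travel":[0,0,0],"turn":-1},{"travel":[0,0,0],"turn":-1},{"travel":[0,0,0],"turn":-1},{"travel":[0,0,0],"turn":-1},{"travel":[0,0,0],"turn":-1},{"travel":[0,0,0],"turn":-1},{"travel":[0,0,0],"turn":-1},{"travel":[0,0,0],"turn":0}]' 1;python3 - <<'E'
from h import *
go([560,300,170],np.pi/2-0.15)
im=imaging.get_image('wrist')
dbl(im,'pics/w20.png')
E
python3 tl.py
```

```text
t: 31.9
ee_pos: [539.9, 294.2, 133.9]
orientation: [0.166, 3.116, -0.029]
ft_force: [-0.2, 0.3, -0.2]
width: 87.7
t 31.9 pos [539.9 294.2 133.9] tz [ 0.02 -0.02 -1.  ] yang 1.4644 w 87.7 F [-0.2  0.3 -0.2] q [ 0.49  0.54  1.72 -0.04  0.87 -0.95]
shift units [-0.403  0.145 -0.715] total mm 41.7
turn units 0.436
if turned first [-0.395  0.162 -0.716]
radial tilt 0.0080 tang -0.0270 qsum -0.0077 q4 -0.035
```

View pics/w20.png

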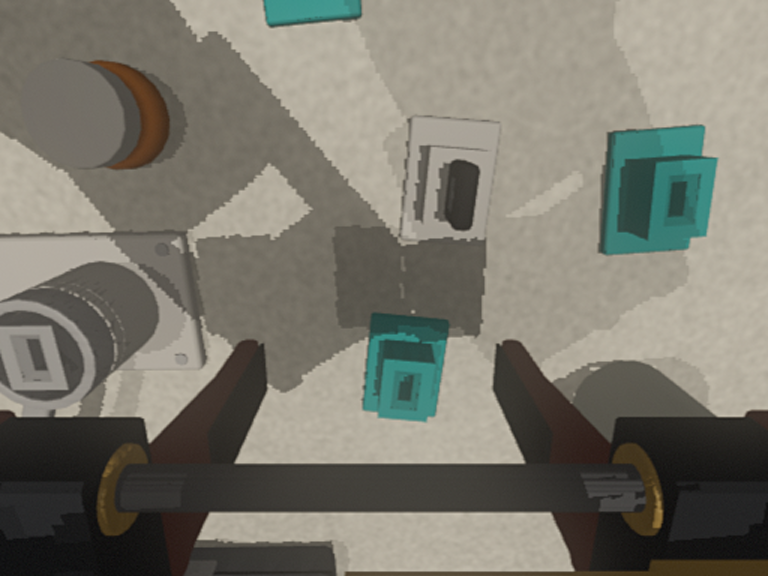

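```bash
python3 - <<'E'
from h import *
im=imaging.get_image('wrist'); cv2.imwrite('pics/w21raw.png',im)
crop(im,255,70,345,170,7,'pics/w21.png'); crop(im,0,140,150,280,5,'pics/w21k.png')
import pickle; pickle.dump((imaging.camera_info('wrist'),st()),open('w21.pkl','wb'))
E
```

```text
(no output)
```

View pics/w21.png

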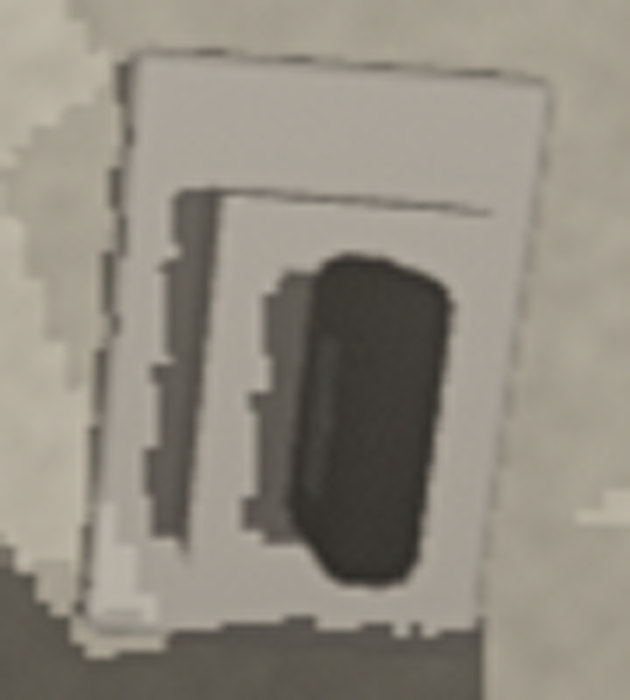

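View pics/w21k.png

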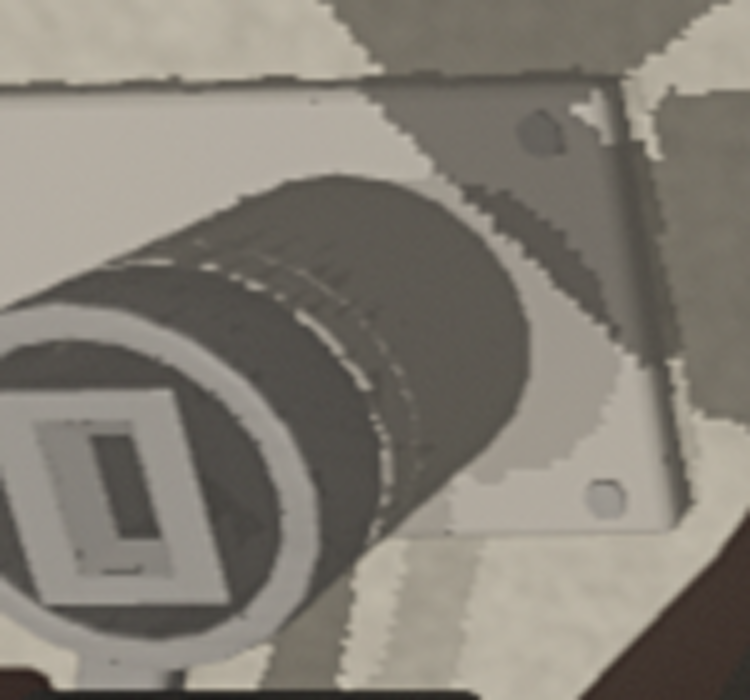

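```bash
python3 - <<'E'
from h import *
import pickle
i,_=pickle.load(open('w21.pkl','rb'))
f=lambda x,y,z:p2w('wrist',255+x/7,70+y/7,z,i)
for zf in (6,8):
    P=[f(138,55,zf),f(548,82,zf),f(90,628,zf),f(480,625,zf)]
    a=[p[:2] for p in P]
    print(zf,np.round(a,1),'w',np.linalg.norm(a[1]-a[0]),'l',np.linalg.norm(a[2]-a[0]),np.linalg.norm(a[3]-a[1]),
     'ang top',np.arctan2(*(a[1]-a[0])[::-1]), 'left',np.arctan2(*(a[0]-a[2])[::-1]),'right',np.arctan2(*(a[1]-a[3])[::-1]),'ctr',np.mean(a,0))
b=[f(228,197,35)[:2],f(190,560,35)[:2],f(490,212,35)[:2]]
print('block',b,np.arctan2(*(b[0]-b[1])[::-1]),np.linalg.norm(b[0]-b[1]),np.arctan2(*(b[2]-b[0])[::-1]))
# key head top outline: right edge & extents
k=[f(335,255,69)[:2],f(450,300,69)[:2],f(415,570,69)[:2],f(330,580,69)[:2]]; print('key',k, np.arctan2(*(k[1]-k[2])[::-1]))
print('slot', [p2w('wrist',u/5,140+v/5,80,i).round(1) for u,v in [(35,420),(155,420),(200,578),(82,578),(100,495)]])
s=lambda u,v:p2w('wrist',u/5,140+v/5,76,i)[:2]
print('plug top z80?',[p2w('wrist',u/5,140+v/5,80,i).round(1) for u,v in [(172,388),(229,603),(45,603)]])
E
```

```text
6 [[449.7 320.1]
 [458.  367.6]
 [517.5 308. ]
 [522.4 357.3]] w 48.276910633311395 l 68.8556448903816 65.1959692510906 ang top 1.3983697539724107 left 2.9649668200747197 right 2.9823160275193215 ctr [486.91951036 338.22984825]
8 [[449.8 320. ]
 [458.  367.2]
 [517.1 307.9]
 [521.9 356.9]] w 47.921769637206125 l 68.34911988716478 64.71636603791599 ang top 1.3983697539724111 left 2.9649668200747197 right 2.982316027519322 ctr [486.67827349 337.99493373]
block [array([465.48059484, 326.89615959]), array([504.16136538, 319.72890674]), array([470.07490777, 354.58150155])] 2.9583781773592883 39.33918559075027 1.4063474732939212
key [array([470.11249817, 333.46541149]), array([475.32661357, 343.84982816]), array([500.4565287 , 339.42670097]), array([500.56363506, 331.19621409])] 2.96736674981257
slot [array([527. , 119.3,  80. ]), array([528.8, 136.4,  80. ]), array([554.1, 134.4,  80. ]), array([552.4, 116.9,  80. ]), array([539.4, 124.4,  80. ])]
plug top z80? [array([524.2, 140.5,  80. ]), array([558.6, 137.3,  80. ]), array([555.9, 109.8,  80. ])]
```

```bash
python3 -m crank '[{"travel":[0.3,0.2,0.2],"turn":0.7},{"travel":[0.35,0.3,0.2],"turn":0},{"travel":[0.35,0.3,0.2],"turn":0},{"travel":[0,0,0],"turn":0}]' 1;python3 - <<'E'
from h import *
go([487,338,95],1.394)
E
python3 tl.py
```

```text
t: 32.4
ee_pos: [496.9, 341.2, 101.0]
orientation: [0.304, 3.105, -0.028]
ft_force: [-0.4, -0.3, -0.6]
width: 87.8
t 32.4 pos [496.9 341.2 101. ] tz [ 0.02 -0.02 -1.  ] yang 1.3751 w 87.8 F [-0.4 -0.3 -0.6] q [ 0.6   0.57  1.76 -0.04  0.8  -0.75]
shift units [ 0.185 -0.099  0.116] total mm 12.0
turn units -0.189
if turned first [ 0.187 -0.096  0.116]
radial tilt 0.0053 tang -0.0281 qsum -0.0049 q4 -0.039
```

```bash
python3 -m crank '[{"travel":[0.18,-0.09,0.05],"turn":-0.19},{"travel":[0.02,0,0.05],"turn":0},{"travel":[0,0,0],"turn":0}]' 1;python3 - <<'E'
from h import *
go([487,338,95],1.394)
im=imaging.get_image('wrist')
dbl(im,'pics/w22.png')
print(w2p('wrist',[[487.3,338.2,35],[487,338,69]]))
E
```

```text
t: 32.7
ee_pos: [486.0, 337.4, 95.8]
orientation: [0.276, 3.107, -0.029]
ft_force: [1.2, -0.4, 0.9]
width: 88.0
t 32.7 pos [486.  337.4  95.8] tz [ 0.02  -0.021 -1.   ] yang 1.3935 w 88.0 F [ 1.2 -0.4  0.9] q [ 0.6   0.57  1.79 -0.04  0.78 -0.76]
shift units [-0.018  0.016  0.016] total mm 1.4
turn units -0.005
if turned first [-0.018  0.016  0.016]
[[256.14538578 215.1476331 ]
 [255.35152891 236.80619567]]
```

View pics/w22.png

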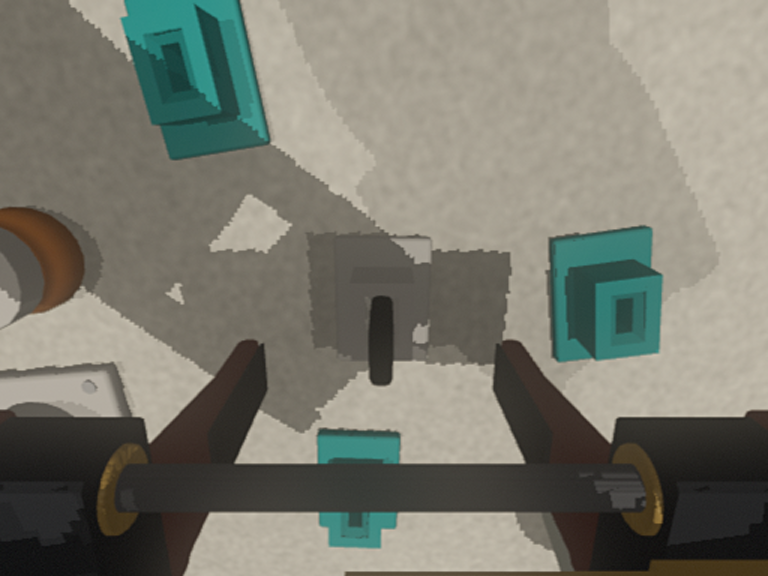

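```bash
python3 -m crank '[{"travel":[-0.01,0.01,0.3],"turn":0},{"travel":[-0.01,0.01,0.3],"turn":0},{"travel":[-0.01,0.01,0.22],"turn":0},{"travel":[0,0,0],"turn":0}]' 1;python3 - <<'E'
from h import *
go([487,338,56],1.394)
im=imaging.get_image('wrist')
crop(im,160,180,340,320,4,'pics/w23.png')
E
```

```text
t: 33.15
ee_pos: [490.4, 336.8, 51.8]
orientation: [0.28, 3.106, -0.028]
ft_force: [-0.8, 0.4, -0.0]
width: 88.0
t 33.1 pos [490.4 336.8  51.8] tz [ 0.022 -0.02  -1.   ] yang 1.3909 w 88.0 F [-0.8  0.4 -0. ] q [ 0.6   0.64  1.79 -0.04  0.7  -0.76]
shift units [ 0.068  0.01  -0.087] total mm 5.5
turn units -0.031
if turned first [ 0.068  0.01  -0.087]
```

View pics/w23.png

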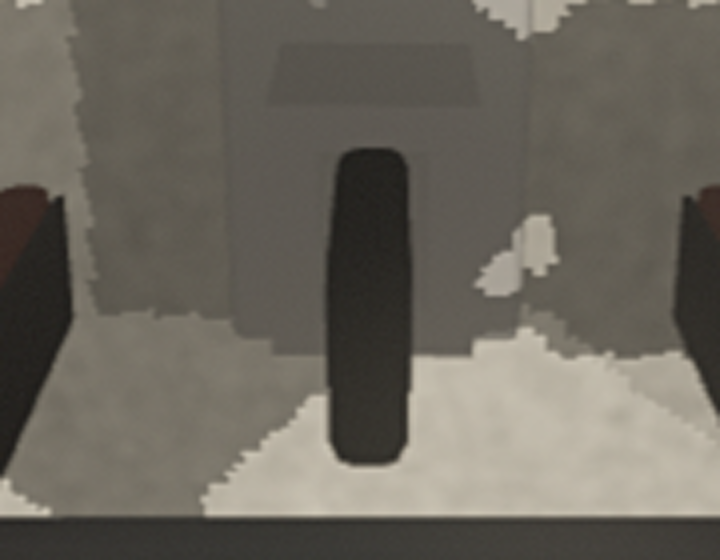

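```bash
python3 -m crank '[{"travel":[0.06,-0.01,-0.07],"turn":0},{"travel":[0.01,0,0],"turn":0}]' 1; python3 -m crank '[{"travel":[0,0,0],"turn":0},{"travel":[0,0,0],"turn":0},{"travel":[0,0,0],"turn":0},{"travel":[0,0,0],"turn":0},{"travel":[0,0,0],"turn":0},{"travel":[0,0,0],"turn":0},{"travel":[0,0,0],"turn":0},{"travel":[0,0,0],"turn":0},{"travel":[0,0,0],"turn":0},{"travel":[0,0,0],"turn":0}]' -1; python3 - <<'E'
from h import *
go([487,338,56],1.394)
im=imaging.get_image('wrist')
crop(im,160,180,340,320,4,'pics/w24.png')
E
python3 tl.py
```

```text
t: 33.4
ee_pos: [486.8, 337.1, 55.7]
orientation: [0.28, 3.106, -0.028]
ft_force: [0.0, -0.3, 0.4]
width: 87.4
t: 34.4
ee_pos: [487.4, 337.9, 57.4]
orientation: [0.279, 3.103, -0.025]
ft_force: [0.9, 0.1, -0.3]
width: 11.2
t 34.4 pos [487.4 337.9  57.4] tz [ 0.024 -0.018 -1.   ] yang 1.3912 w 11.2 F [ 0.9  0.1 -0.3] q [ 0.6   0.63  1.8  -0.04  0.7  -0.76]
shift units [0.009 0.    0.029] total mm 1.5
turn units -0.028
if turned first [0.009 0.    0.029]
radial tilt 0.0094 tang -0.0287 qsum -0.0089 q4 -0.044
```

View pics/w24.png

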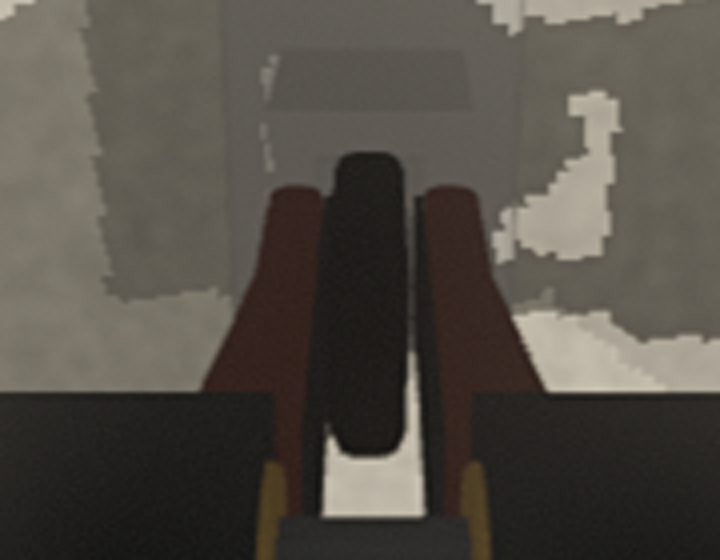

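```bash
python3 -m crank '[{"travel":[0,0,0],"turn":0},{"travel":[0,0,0],"turn":0},{"travel":[0,0,0],"turn":0}]' -1; python3 - <<'E'
from h import *
go([487,338,140],1.394)
im=imaging.get_image('wrist')
crop(im,160,180,340,320,4,'pics/w25.png')
E
python3 tl.py
```

```text
t: 34.75
ee_pos: [487.4, 337.9, 57.4]
orientation: [0.279, 3.103, -0.025]
ft_force: [0.3, -0.6, -0.4]
width: 9.9
t 34.8 pos [487.4 337.9  57.4] tz [ 0.024 -0.018 -1.   ] yang 1.3912 w 9.9 F [ 0.3 -0.6 -0.4] q [ 0.6   0.63  1.8  -0.04  0.7  -0.76]
shift units [-0.037 -0.023 -1.651] total mm 82.6
turn units -0.028
if turned first [-0.037 -0.023 -1.651]
radial tilt 0.0094 tang -0.0286 qsum -0.0089 q4 -0.044
```

View pics/w25.png

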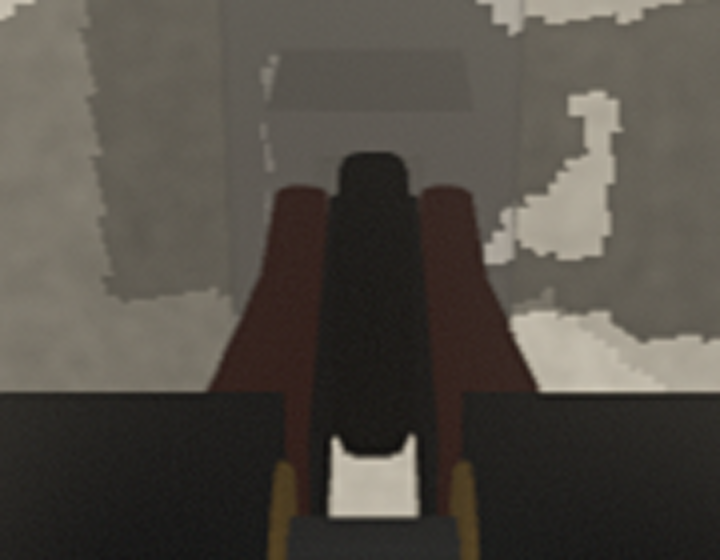

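```bash
python3 -m crank '[{"travel":[0,0,-0.2],"turn":0},{"travel":[0,0,-0.4],"turn":0},{"travel":[0,0,-0.5],"turn":0},{"travel":[0,0,-0.6],"turn":0},{"travel":[0,0,-0.2],"turn":0},{"travel":[-0.2,-0.4,0],"turn":-0.85},{"travel":[-0.25,-0.6,0],"turn":0},{"travel":[-0.25,-0.6,0],"turn":0},{"travel":[-0.25,-0.6,0],"turn":0},{"travel":[-0.25,-0.6,0],"turn":0},{"travel":[-0.1,-0.3,0],"turn":0},{"travel":[0,0,0],"turn":0}]' -1; python3 - <<'E'
from h import *
go([540.6,124.9,140],1.476)
im=imaging.get_image('wrist')
dbl(im,'pics/w26.png')
E
python3 tl.py
```

```text
t: 36.0
ee_pos: [534.3, 174.0, 162.0]
orientation: [0.137, 3.113, -0.026]
ft_force: [-0.4, -0.4, 0.6]
width: 10.0
t 36.0 pos [534.3 174.  162. ] tz [ 0.025 -0.018 -1.   ] yang 1.4829 w 10.0 F [-0.4 -0.4  0.6] q [ 0.31  0.43  1.84 -0.03  0.86 -1.16]
shift units [-0.2   -0.961  0.46 ] total mm 54.2
turn units 0.069
if turned first [-0.206 -0.959  0.46 ]
radial tilt 0.0183 tang -0.0242 qsum -0.0180 q4 -0.032
```

View pics/w26.png

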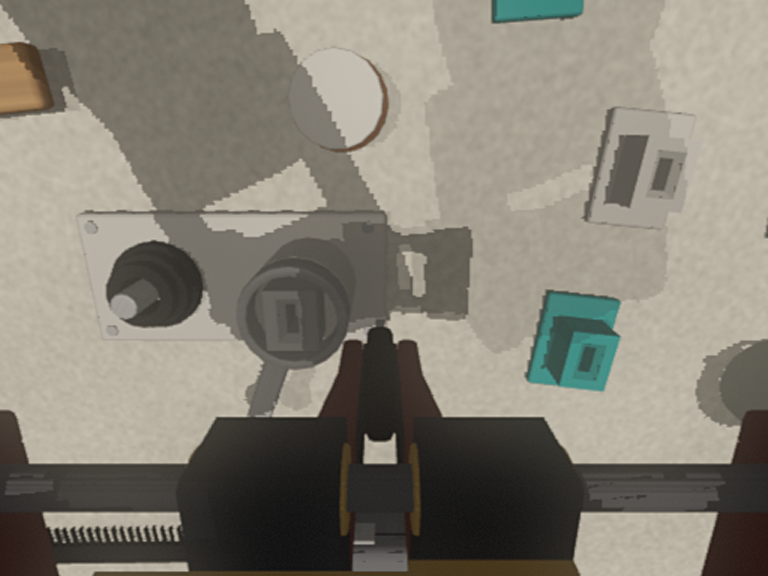

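```bash
python3 - <<'E'
from h import *
im=imaging.get_image('wrist'); cv2.imwrite('pics/w27raw.png',im)
import pickle; pickle.dump((imaging.camera_info('wrist'),st()),open('w27.pkl','wb'))
crop(im,150,165,240,250,8,'pics/w27.png'); crop(im,385,65,470,155,7,'pics/w27r.png'); crop(im,215,200,290,300,6,'pics/w27k.png')
E
```

```text
(no output)
```

View pics/w27.png

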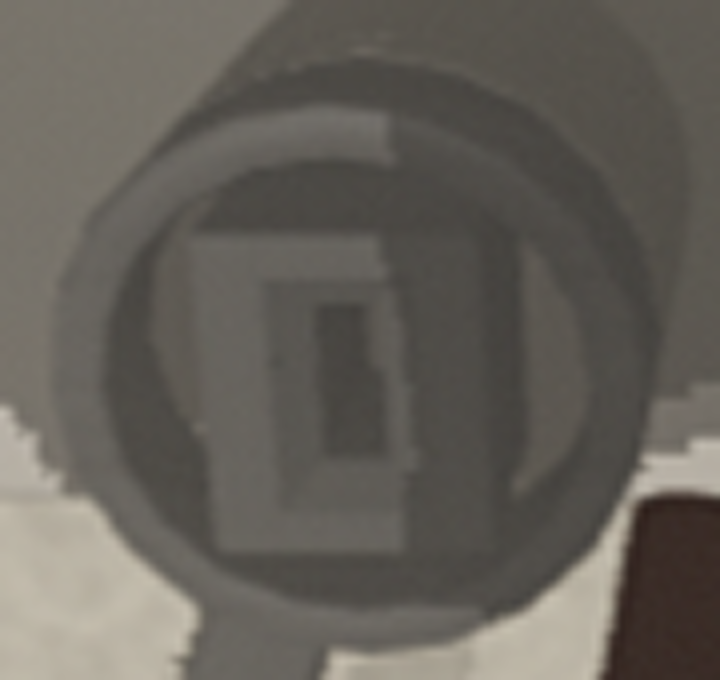

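View pics/w27r.png

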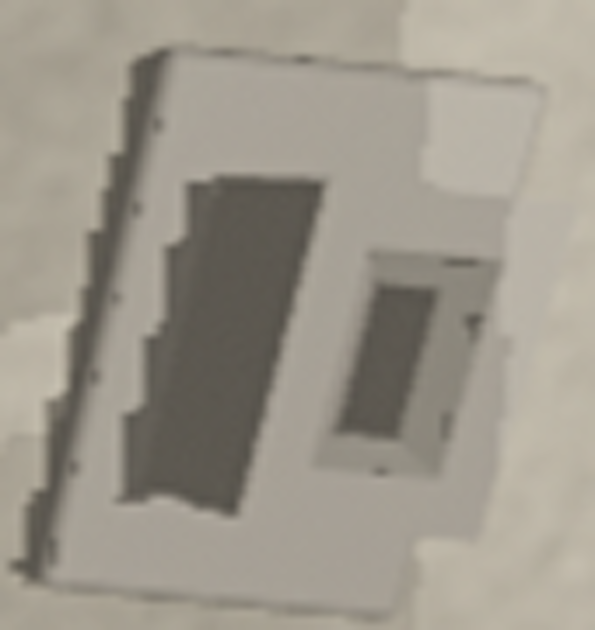

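View pics/w27k.png

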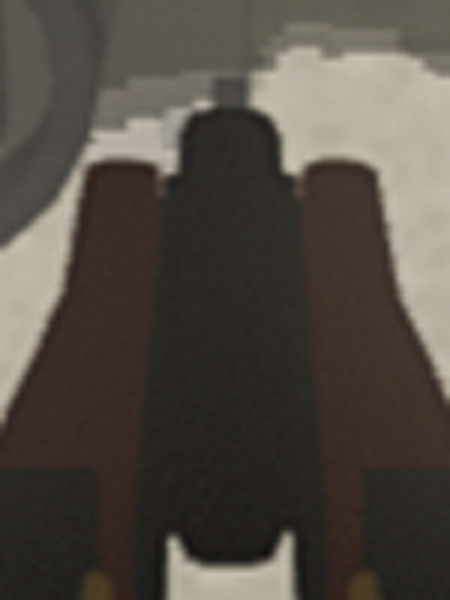

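```bash
python3 - <<'E'
from h import *
import pickle
i,(o,T)=pickle.load(open('w27.pkl','rb'))
f=lambda x,y,z,s,u0,v0:p2w('wrist',u0+(x+.5)/s-.5,v0+(y+.5)/s-.5,z,i)[:2]
def quad(c,z,s,u0,v0,n):
    a=np.array([f(x,y,z,s,u0,v0) for x,y in c]); m=a.mean(0)
    ang=np.arctan2(*((a[0]-a[3])+(a[1]-a[2]))[::-1])
    print(n,a.round(1).tolist(),'ctr',m.round(2),'L',np.linalg.norm(a[0]-a[3]).round(1),np.linalg.norm(a[1]-a[2]).round(1),'W',np.linalg.norm(a[0]-a[1]).round(1),np.linalg.norm(a[2]-a[3]).round(1),'xang',(ang-np.pi))
quad([(190,235),(478,238),(497,552),(222,552)],80,8,150,165,'plug')
quad([(262,283),(390,283),(415,508),(283,508)],80,8,150,165,'slot')
quad([(370,253),(503,260),(440,475),(313,465)],35,7,385,65,'rest')
# head mid of tool: front bottom end
print('tool', T.round(3).tolist(), o['ee_pos'])
# key tip in tool (assuming rest xy)
p=np.array([487.4,337.9,57.4]); 
E
```

```text
plug [[521.5, 113.6], [524.1, 141.4], [557.7, 138.9], [555.5, 111.1]] ctr [539.68 126.25] L 34.0 33.7 W 27.9 27.9 xang -0.07537342547316372
slot [[527.0, 119.8], [528.0, 132.2], [552.1, 131.3], [551.1, 118.0]] ctr [539.56 125.34] L 24.1 24.1 W 12.5 13.3 xang -0.05675472657732561
rest [[473.0, 332.7], [475.2, 348.4], [500.2, 343.9], [497.7, 328.4]] ctr [486.54 338.35] L 25.0 25.4 W 15.8 15.7 xang -0.17397590319144784
tool [[-0.996, 0.086, 0.025], [0.086, 0.996, -0.017], [-0.026, -0.015, -1.0]] [533.99439573 175.74417558 161.96262263]
```

```bash
python3 - <<'E'
from h import *
import pickle
i,(o,T)=pickle.load(open('w27.pkl','rb'))
Rc=cv2.Rodrigues(i['rvec'])[0]; c=T.T@((-Rc.T@i['tvec']).ravel()-o['ee_pos'])
def tl(u,v,z):
    d=T.T@Rc.T@np.linalg.inv(i['camera_matrix'])@[u,v,1]; return c+d*(z-c[2])/d[2]
print('head near end top',tl(215+230/6,200+563/6,-11.6))
for z in (22.4,): print('head bottom far end',tl(215+230/6,200+108/6,z),'blade far end tip z46.4',tl(215+230/6,200+78/6,46.4), 'blade z',tl(215+230/6,200+78/6,24))
# grasp-time tool frame
Tg=None
E
```

```text
head near end top [-13.2297293    0.06638208 -11.6       ]
head bottom far end [14.0643422   0.10591535 22.4       ] blade far end tip z46.4 [ 7.71983698  0.13663326 46.4       ] blade z [16.56252467  0.10764247 24.        ]
```

```bash
python3 -m crank '[{"travel":[-0.1,-0.3,0.1],"turn":0},{"travel":[-0.1,-0.4,0.1],"turn":0},{"travel":[0,-0.3,0.1],"turn":0},{"travel":[0,0,0.1],"turn":0},{"travel":[0,0,0],"turn":0}]' -1; python3 - <<'E'
from h import *
go([539.9,125.8,133],1.486)
E
python3 tl.py
```

```text
t: 36.6
ee_pos: [539.5, 124.9, 140.8]
orientation: [0.126, 3.114, -0.025]
ft_force: [0.2, 0.3, -0.9]
width: 10.1
t 36.6 pos [539.5 124.9 140.8] tz [ 0.024 -0.017 -1.   ] yang 1.4895 w 10.1 F [ 0.2  0.3 -0.9] q [ 0.22  0.45  1.87 -0.03  0.8  -1.25]
shift units [-0.003  0.021  0.155] total mm 7.8
turn units 0.035
if turned first [-0.003  0.021  0.155]
radial tilt 0.0199 tang -0.0217 qsum -0.0196 q4 -0.030
```

```bash
python3 -m crank '[{"travel":[0,0.02,0.12],"turn":0},{"travel":[0,0,0],"turn":0}]' -1; python3 - <<'E'
from h import *
go([539.9,125.8,102.4],1.486)
im=imaging.get_image('wrist')
crop(im,180,150,330,300,5,'pics/w28.png'); im=imaging.get_image('side'); crop(im,190,100,310,200,6,'pics/s28.png')
print(w2p('wrist',[[539.9,125.5,80]]))
E
```

```text
t: 36.8
ee_pos: [539.5, 126.7, 134.1]
orientation: [0.126, 3.114, -0.025]
ft_force: [0.2, 0.6, -0.3]
width: 9.9
t 36.8 pos [539.5 126.7 134.1] tz [ 0.024 -0.017 -1.   ] yang 1.4900 w 9.9 F [ 0.2  0.6 -0.3] q [ 0.22  0.46  1.87 -0.03  0.79 -1.25]
shift units [ 0.007 -0.007  0.634] total mm 31.7
turn units 0.04
if turned first [ 0.007 -0.007  0.634]
[[252.48077286 217.00747072]]
```

View pics/w28.png

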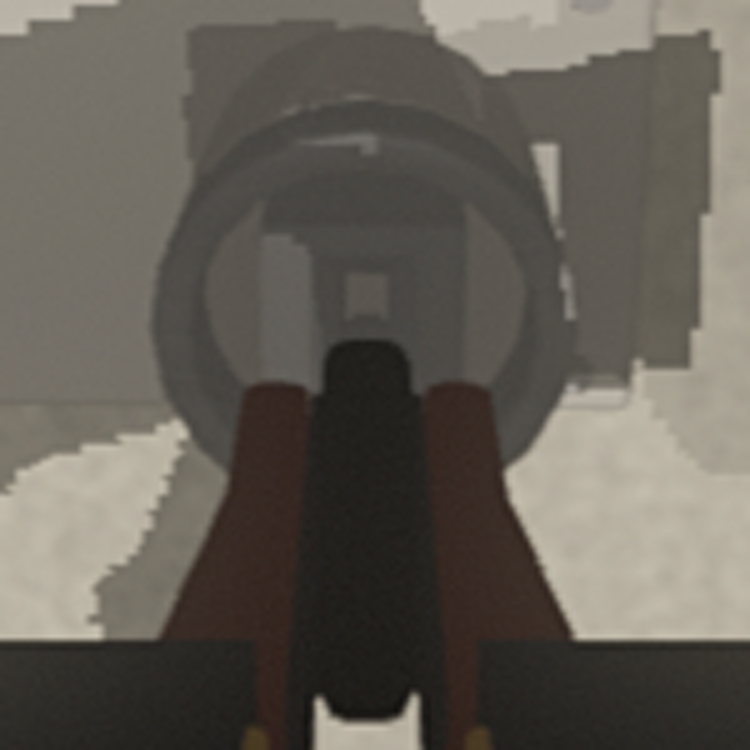

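View pics/s28.png

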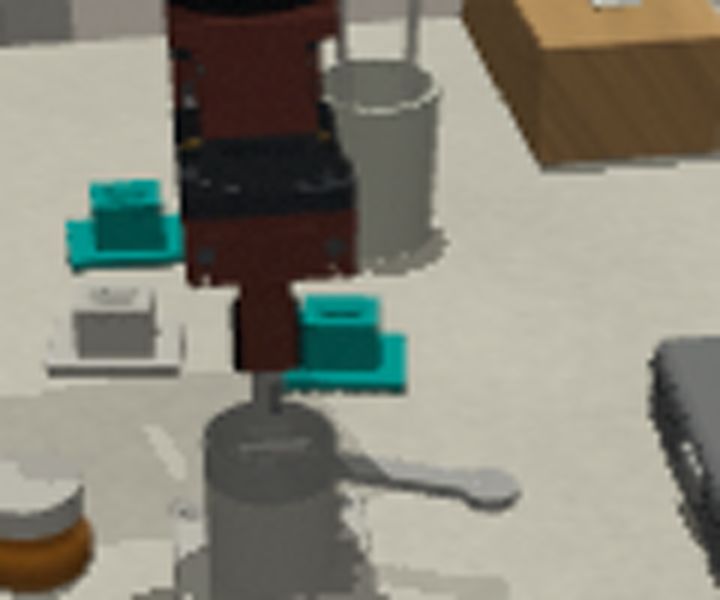

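```bash
python3 -m crank '[{"travel":[0,-0.01,0.12],"turn":0.04},{"travel":[0,0,0.1],"turn":0},{"travel":[0,0,0.1],"turn":0}]' -1; python3 - <<'E'
from h import *
go([539.9,125.8,102.4],1.486)
E
```

```text
t: 37.2
ee_pos: [541.1, 126.8, 118.7]
orientation: [0.13, 3.111, -0.023]
ft_force: [-0.2, 0.2, -0.8]
width: 9.8
t 37.2 pos [541.1 126.8 118.7] tz [ 0.027 -0.016 -1.   ] yang 1.4869 w 9.8 F [-0.2  0.2 -0.8] q [ 0.22  0.49  1.88 -0.03  0.76 -1.24]
shift units [ 0.032 -0.018  0.325] total mm 16.4
turn units 0.009
if turned first [ 0.032 -0.018  0.325]
```

```bash
python3 -m crank '[{"travel":[0.025,-0.01,0.1],"turn":0},{"travel":[0,0,0.1],"turn":0}]' -1; python3 - <<'E'
from h import *
go([539.9,125.8,102.4],1.486)
print(ctrl.get_obs()['moment'])
E
```

```text
t: 37.4
ee_pos: [539.9, 126.2, 107.6]
orientation: [0.13, 3.111, -0.023]
ft_force: [-0.4, 0.2, -0.6]
width: 10.2
t 37.4 pos [539.9 126.2 107.6] tz [ 0.027 -0.016 -1.   ] yang 1.4870 w 10.2 F [-0.4  0.2 -0.6] q [ 0.22  0.5   1.88 -0.03  0.73 -1.24]
shift units [ 0.002 -0.007  0.103] total mm 5.2
turn units 0.01
if turned first [ 0.002 -0.007  0.103]
[ 0.08853913 -0.18837791 -0.03155941]
```

```bash
python3 -m crank '[{"travel":[0,-0.005,0.08],"turn":0},{"travel":[0,0,0.05],"turn":0}]' -1; python3 - <<'E'
from h import *
go([539.9,125.8,102.4],1.486)
print(ctrl.get_obs()['moment'])
im=imaging.get_image('wrist')
crop(im,180,150,330,300,5,'pics/w29.png'); im=imaging.get_image('side'); crop(im,190,100,310,200,6,'pics/s29.png')
E
```

```text
t: 37.6
ee_pos: [540.3, 125.9, 101.6]
orientation: [0.13, 3.111, -0.023]
ft_force: [-9.6, -1.0, 37.9]
width: 9.8
t 37.6 pos [540.3 125.9 101.6] tz [ 0.027 -0.016 -1.   ] yang 1.4868 w 9.8 F [-9.6 -1.  37.9] q [ 0.22  0.51  1.88 -0.03  0.72 -1.24]
shift units [ 0.007 -0.002 -0.016] total mm 0.9
turn units 0.008
if turned first [ 0.007 -0.002 -0.016]
[-0.40557802  1.45833243 -0.00910495]
```

View pics/s29.png

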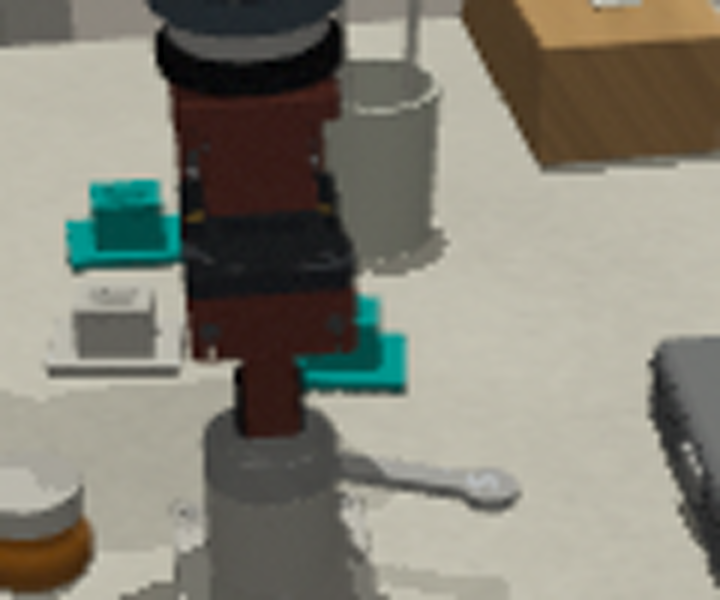

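```bash
python3 -m crank '[{"travel":[0,0,-0.01],"turn":0},{"travel":[0,0,0],"turn":0.3},{"travel":[0,0,0],"turn":0.3},{"travel":[0,0,0],"turn":0.3}]' -1; python3 - <<'E'
from h import *
go([539.9,125.8,102],1.486)
print(ctrl.get_obs()['moment'])
E
```

```text
t: 38.1
ee_pos: [540.6, 125.8, 102.6]
orientation: [0.281, 3.099, -0.021]
ft_force: [0.3, -0.3, -0.3]
width: 9.9
t 38.1 pos [540.6 125.8 102.6] tz [ 0.028 -0.016 -0.999] yang 1.3901 w 9.9 F [ 0.3 -0.3 -0.3] q [ 0.22  0.51  1.88 -0.03  0.72 -1.15]
shift units [ 0.014 -0.002  0.013] total mm 0.9
turn units -0.959
if turned first [ 0.014 -0.001  0.013]
[ 0.06032165 -0.13119614 -0.01263143]
```

```bash
python3 -m crank '[{"travel":[0.01,0,0.01],"turn":0.6},{"travel":[0,0,0],"turn":0.6},{"travel":[0,0,0],"turn":0.6},{"travel":[0,0,0],"turn":0}]' -1; python3 - <<'E'
from h import *
go([539.9,125.8,102],1.486)
print(ctrl.get_obs()['moment'])
E
```

```text
t: 38.5
ee_pos: [540.4, 125.4, 102.1]
orientation: [0.576, 3.057, -0.017]
ft_force: [-1.0, 0.1, 2.5]
width: 9.4
t 38.5 pos [540.4 125.4 102.1] tz [ 0.028 -0.017 -0.999] yang 1.1981 w 9.4 F [-1.   0.1  2.5] q [ 0.22  0.51  1.88 -0.03  0.72 -0.95]
shift units [0.011 0.004 0.002] total mm 0.6
turn units -2.879
if turned first [0.01  0.007 0.002]
[0.12749486 0.11882962 0.04981488]
```

```bash
python3 -m crank '[{"travel":[0,0,0],"turn":0.6},{"travel":[0,0,0],"turn":0.6},{"travel":[0,0,0],"turn":0.6},{"travel":[0,0,0],"turn":0.6},{"travel":[0,0,0],"turn":0.6}]' -1; python3 - <<'E'
from h import *
go([539.9,125.8,102],1.486)
print(ctrl.get_obs()['moment'])
im=imaging.get_image('side'); crop(im,190,100,310,200,6,'pics/s30.png')
E
```

```text
t: 39.0
ee_pos: [540.2, 125.0, 102.1]
orientation: [1.034, 2.933, -0.012]
ft_force: [-1.5, -0.6, 4.5]
width: 9.5
t 39.0 pos [540.2 125.  102.1] tz [ 0.027 -0.018 -0.999] yang 0.8932 w 9.5 F [-1.5 -0.6  4.5] q [ 0.22  0.51  1.88 -0.03  0.72 -0.65]
shift units [0.014 0.008 0.002] total mm 0.8
turn units -5.928
if turned first [0.008 0.015 0.003]
[-0.05608708  0.13413225  0.09545562]
```

View pics/s30.png

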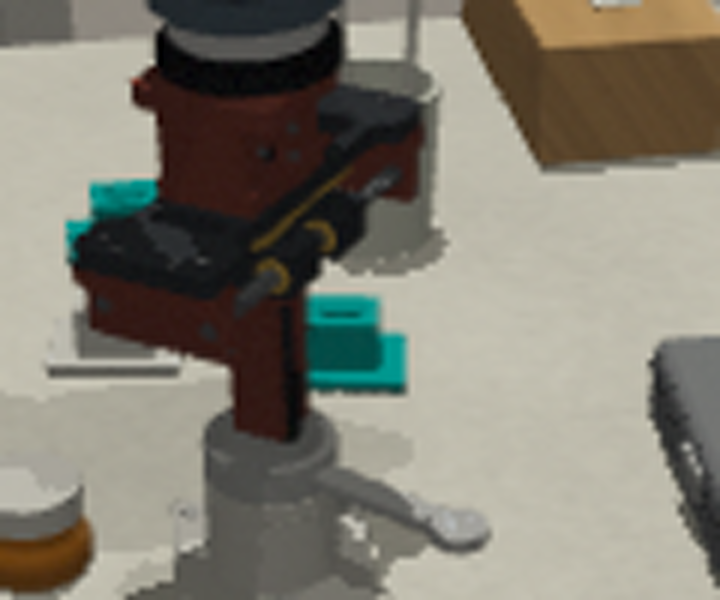

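```bash
python3 -m crank '[{"travel":[0.005,0.01,0],"turn":0.6},{"travel":[0,0,0],"turn":0.6},{"travel":[0,0,0],"turn":0.6},{"travel":[0,0,0],"turn":0.6},{"travel":[0,0,0],"turn":0.6},{"travel":[0,0,0],"turn":0.6},{"travel":[0,0,0],"turn":0.6}]' -1; python3 - <<'E'
from h import *
go([539.9,125.8,102],1.486)
print(ctrl.get_obs()['moment'])
E
```

```text
t: 39.75
ee_pos: [539.7, 124.6, 102.1]
orientation: [1.627, 2.65, -0.006]
ft_force: [-0.8, -0.6, 3.1]
width: 10.4
t 39.8 pos [539.7 124.6 102.1] tz [ 0.025 -0.02  -0.999] yang 0.4701 w 10.4 F [-0.8 -0.6  3.1] q [ 0.22  0.51  1.88 -0.04  0.73 -0.22]
shift units [0.019 0.014 0.002] total mm 1.2
turn units -10.159
if turned first [-0.002  0.024  0.003]
[-0.16102793  0.19993934  0.13391579]
```

```bash
python3 -m crank '[{"travel":[0.015,0.01,0],"turn":0.6},{"travel":[0,0,0],"turn":0.6},{"travel":[0,0,0],"turn":0.6},{"travel":[0,0,0],"turn":0.6},{"travel":[0,0,0],"turn":0.6},{"travel":[0,0,0],"turn":0.4}]' -1; python3 - <<'E'
from h import *
go([539.9,125.8,102],1.486)
print(ctrl.get_obs()['moment'])
im=imaging.get_image('side'); crop(im,190,100,310,230,5,'pics/s31.png')
E
```

```text
t: 40.35
ee_pos: [539.2, 124.5, 102.1]
orientation: [2.052, 2.336, -0.002]
ft_force: [-1.7, 0.1, 3.1]
width: 9.9
t 40.4 pos [539.2 124.5 102.1] tz [ 0.023 -0.022 -0.999] yang 0.1294 w 9.9 F [-1.7  0.1  3.1] q [ 0.22  0.51  1.88 -0.04  0.73  0.12]
shift units [0.023 0.016 0.002] total mm 1.4
turn units -13.566
if turned first [-0.011  0.026  0.003]
[-0.1967644   0.20967492  0.15338969]
```

View pics/s31.png

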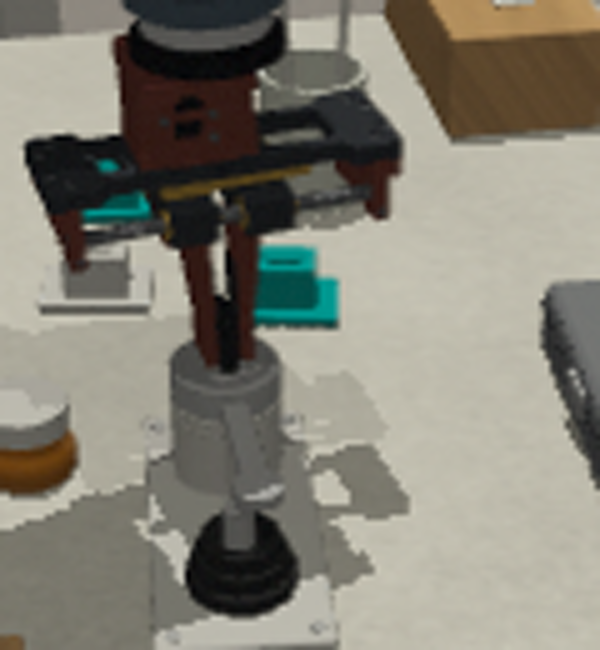

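```bash
python3 -m crank '[{"travel":[0.01,0.01,0],"turn":0.4},{"travel":[0,0,0],"turn":0.4}]' -1; python3 - <<'E'
from h import *
go([539.9,125.8,102],1.486)
print(ctrl.get_obs()['moment'])
E
python3 -m crank '[{"travel":[0,0,0],"turn":0.5}]' -1; python3 - <<'E'
from h import *
go([539.9,125.8,102],1.486)
print(ctrl.get_obs()['moment'])
im=imaging.get_image('side'); crop(im,190,100,310,230,5,'pics/s32.png')
E
```

```text
t: 40.6
ee_pos: [539.2, 124.5, 102.1]
orientation: [2.142, 2.254, -0.002]
ft_force: [-0.3, -0.1, 4.0]
width: 9.9
t 40.6 pos [539.2 124.5 102.1] tz [ 0.022 -0.023 -0.999] yang 0.0510 w 9.9 F [-0.3 -0.1  4. ] q [ 0.22  0.51  1.88 -0.04  0.73  0.2 ]
shift units [0.025 0.016 0.003] total mm 1.5
turn units -14.35
if turned first [-0.013  0.026  0.004]
[-0.04348288  0.15550956  0.04074826]
t: 40.7
ee_pos: [539.1, 124.5, 102.1]
orientation: [2.197, 2.201, -0.002]
ft_force: [-0.8, 1.3, 3.4]
width: 10.0
t 40.7 pos [539.1 124.5 102.1] tz [ 0.022 -0.023 -0.999] yang 0.0022 w 10.0 F [-0.8  1.3  3.4] q [ 0.22  0.51  1.88 -0.04  0.73  0.25]
shift units [0.026 0.016 0.002] total mm 1.5
turn units -14.838
if turned first [-0.014  0.027  0.003]
[-0.01738392  0.2886496   0.34799697]
```

View pics/s32.png

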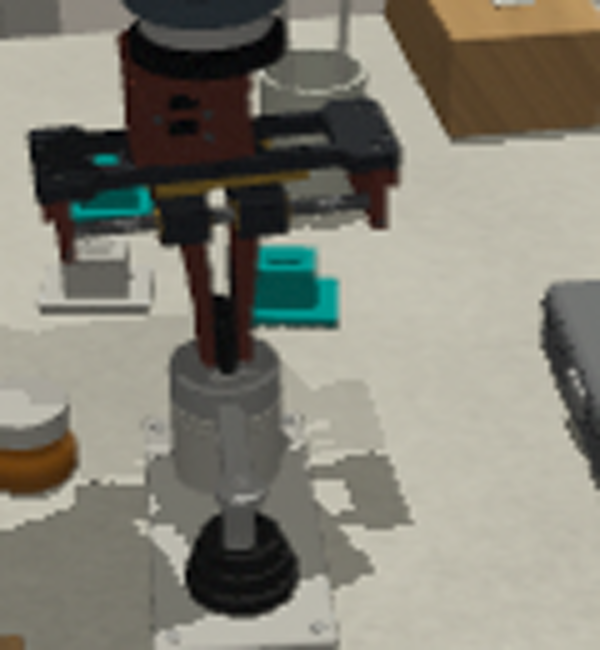

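```bash
python3 -m crank '[{"travel":[0,0,0],"turn":0.4}]' -1; python3 - <<'E'
from h import *
go([539.9,125.8,102],1.486)
print(ctrl.get_obs()['moment'])
im=imaging.get_image('top'); crop(im,190,130,310,230,6,'pics/t32.png')
E
```

```text
t: 40.85
ee_pos: [539.1, 124.6, 102.2]
orientation: [2.24, 2.157, -0.001]
ft_force: [-1.1, 0.0, 4.5]
width: 9.7
t 40.9 pos [539.1 124.6 102.2] tz [ 0.022 -0.023 -0.999] yang -0.0373 w 9.7 F [-1.1  0.   4.5] q [ 0.22  0.51  1.88 -0.04  0.73  0.29]
shift units [0.025 0.015 0.003] total mm 1.5
turn units -15.233
if turned first [-0.014  0.026  0.004]
[-0.09015928  0.30068617  0.50089282]
```

View pics/t32.png

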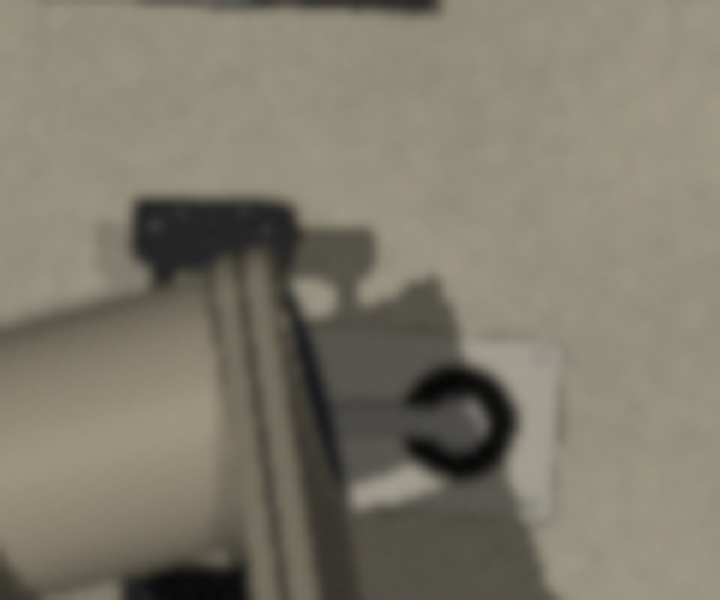

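```bash
python3 -m crank '[{"travel":[0.01,0.01,0],"turn":-0.6},{"travel":[0,0,0],"turn":-0.6},{"travel":[0,0,0],"turn":-0.6},{"travel":[0,0,0],"turn":-0.6},{"travel":[0,0,0],"turn":-0.6},{"travel":[0,0,0],"turn":-0.6},{"travel":[0,0,0],"turn":-0.6},{"travel":[0,0,0],"turn":-0.6},{"travel":[0,0,0],"turn":-0.6},{"travel":[0,0,0],"turn":-0.6},{"travel":[0,0,0],"turn":-0.6},{"travel":[0,0,0],"turn":-0.6}]' -1; python3 - <<'E'
from h import *
go([539.9,125.8,102],1.486+.2)
print(ctrl.get_obs()['moment'])
E
```

```text
t: 42.1
ee_pos: [540.3, 124.6, 102.2]
orientation: [1.254, 2.848, -0.018]
ft_force: [-0.7, 0.5, 3.9]
width: 9.9
t 42.1 pos [540.3 124.6 102.2] tz [ 0.022 -0.023 -0.999] yang 0.7414 w 9.9 F [-0.7  0.5  3.9] q [ 0.22  0.51  1.88 -0.04  0.73 -0.49]
shift units [0.023 0.012 0.003] total mm 1.3
turn units -9.446
if turned first [0.004 0.026 0.003]
[ 0.01673707  0.09606711 -0.02771465]
```

```bash
python3 -m crank '[{"travel":[0.01,0.005,0],"turn":-0.6},{"travel":[0,0,0],"turn":-0.6},{"travel":[0,0,0],"turn":-0.6},{"travel":[0,0,0],"turn":-0.6},{"travel":[0,0,0],"turn":-0.6},{"travel":[0,0,0],"turn":-0.6},{"travel":[0,0,0],"turn":-0.6},{"travel":[0,0,0],"turn":-0.6},{"travel":[0,0,0],"turn":-0.6},{"travel":[0,0,0],"turn":-0.6},{"travel":[0,0,0],"turn":-0.6},{"travel":[0,0,0],"turn":-0.6},{"travel":[0,0,0],"turn":-0.6}]' -1; python3 - <<'E'
from h import *
go([539.9,125.8,102],1.486+.2)
print(ctrl.get_obs()['moment'])
E
```

```text
t: 43.4
ee_pos: [541.0, 125.9, 102.1]
orientation: [-0.026, 3.118, -0.03]
ft_force: [-1.6, 0.9, 3.3]
width: 9.9
t 43.4 pos [541.  125.9 102.1] tz [ 0.024 -0.019 -1.   ] yang 1.5875 w 9.9 F [-1.6  0.9  3.3] q [ 0.22  0.51  1.88 -0.04  0.73 -1.34]
shift units [ 0.021 -0.002  0.002] total mm 1.1
turn units -0.985
if turned first [0.021 0.001 0.002]
[ 0.13689046  0.1171441  -0.02582626]
```

```bash
cat > m.py <<'E'
from h import *
go([539.9,125.8,102],1.486+.2)
print(ctrl.get_obs()['moment'])
E
python3 -m crank '[{"travel":[0.01,0,0],"turn":-0.5},{"travel":[0,0,0],"turn":-0.5}]' -1; python3 m.py; python3 -m crank '[{"travel":[0,0,0],"turn":-0.5}]' -1; python3 m.py
```

```text
t: 43.6
ee_pos: [540.9, 126.1, 102.2]
orientation: [-0.197, 3.111, -0.03]
ft_force: [-1.9, 0.7, 3.1]
width: 9.6
t 43.6 pos [540.9 126.1 102.2] tz [ 0.025 -0.018 -1.   ] yang 1.6972 w 9.6 F [-1.9  0.7  3.1] q [ 0.22  0.51  1.88 -0.03  0.73 -1.45]
shift units [ 0.021 -0.004  0.003] total mm 1.1
turn units 0.112
if turned first [ 0.021 -0.004  0.003]
[ 0.10944449  0.17602634 -0.02607804]
t: 43.7
ee_pos: [541.0, 126.2, 102.2]
orientation: [-0.282, 3.105, -0.031]
ft_force: [-0.5, 0.1, 4.0]
width: 9.6
t 43.7 pos [541.  126.2 102.2] tz [ 0.025 -0.017 -1.   ] yang 1.7515 w 9.6 F [-0.5  0.1  4. ] q [ 0.22  0.51  1.88 -0.03  0.73 -1.51]
shift units [ 0.023 -0.004  0.003] total mm 1.2
turn units 0.655
if turned first [ 0.022 -0.006  0.003]
[ 0.14418163  0.08921915 -0.21910012]
```

```bash
python3 -m crank '[{"travel":[0,0,0],"turn":-0.4}]' -1; python3 m.py; python3 - <<'E'
from h import *
im=imaging.get_image('wrist')
crop(im,160,150,340,300,4.2,'pics/w33.png'); im=imaging.get_image('side'); crop(im,190,100,310,230,5,'pics/s33.png')
E
```

```text
t: 43.8
ee_pos: [541.0, 126.2, 102.2]
orientation: [-0.35, 3.099, -0.031]
ft_force: [-2.3, -1.0, 3.8]
width: 9.5
t 43.8 pos [541.  126.2 102.2] tz [ 0.025 -0.017 -1.   ] yang 1.7954 w 9.5 F [-2.3 -1.   3.8] q [ 0.22  0.51  1.88 -0.03  0.73 -1.55]
shift units [ 0.023 -0.004  0.003] total mm 1.2
turn units 1.094
if turned first [ 0.022 -0.006  0.003]
[ 0.04254774  0.07811342 -0.45286659]
```

View pics/w33.png

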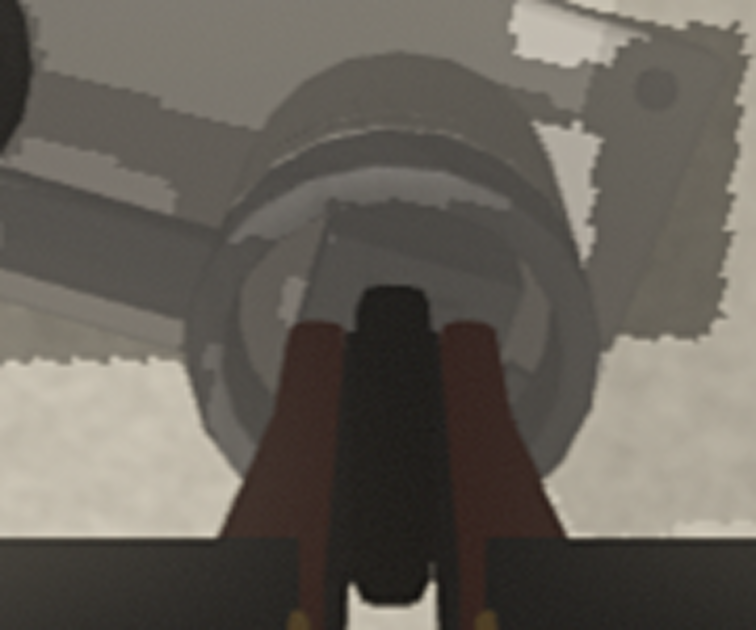

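View pics/s33.png

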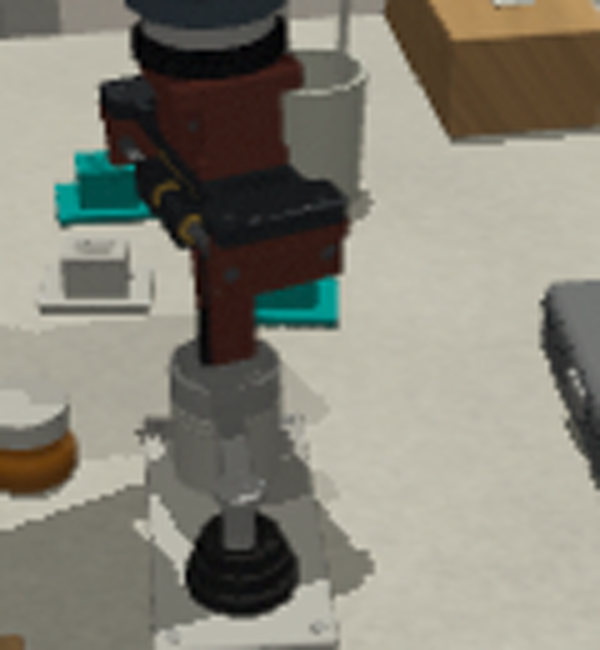

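```bash
python3 -m crank '[{"travel":[0,0,0],"turn":0.6},{"travel":[0.01,0,0],"turn":0.6},{"travel":[0,0,0],"turn":0.6},{"travel":[0,0,0],"turn":0.55},{"travel":[0,0,0],"turn":0}]' -1; python3 m.py
```

```text
t: 44.4
ee_pos: [541.4, 126.3, 102.2]
orientation: [0.029, 3.114, -0.025]
ft_force: [-2.2, -0.9, 3.9]
width: 10.0
t 44.4 pos [541.4 126.3 102.2] tz [ 0.027 -0.017 -0.999] yang 1.5521 w 10.0 F [-2.2 -0.9  3.9] q [ 0.22  0.51  1.88 -0.03  0.72 -1.31]
shift units [ 0.03  -0.01   0.003] total mm 1.6
turn units -1.339
if turned first [ 0.031 -0.006  0.003]
[0.01651774 0.134896   0.01484382]
```

```bash
python3 -m crank '[{"travel":[0.02,-0.01,-0.05],"turn":0},{"travel":[0,0,-0.15],"turn":0},{"travel":[0,0,-0.2],"turn":0}]' -1; python3 m.py;  python3 -m crank '[{"travel":[0,0,-0.25],"turn":0},{"travel":[0,0,-0.3],"turn":0},{"travel":[0,0,-0.3],"turn":0}]' -1; python3 m.py; python3 tl.py;  python3 - <<'E'
from h import *
im=imaging.get_image('wrist'); dbl(im,'pics/w34.png')
crop(im,160,120,340,300,4,'pics/w34z.png'); im=imaging.get_image('side'); crop(im,190,100,310,230,5,'pics/s34.png')
E
```

```text
t: 44.7
ee_pos: [538.7, 125.8, 121.4]
orientation: [0.023, 3.117, -0.027]
ft_force: [0.4, -0.4, -0.3]
width: 9.7
t 44.7 pos [538.7 125.8 121.4] tz [ 0.024 -0.017 -1.   ] yang 1.5561 w 9.7 F [ 0.4 -0.4 -0.3] q [ 0.22  0.48  1.88 -0.03  0.76 -1.31]
shift units [-0.015  0.007  0.389] total mm 19.5
turn units -1.299
if turned first [-0.015  0.004  0.389]
[ 0.03871522 -0.22916248  0.03701712]
t: 45.0
ee_pos: [537.3, 126.6, 167.1]
orientation: [0.02, 3.118, -0.027]
ft_force: [-0.3, 0.3, -1.2]
width: 9.9
t 45.0 pos [537.3 126.6 167.1] tz [ 0.024 -0.017 -1.   ] yang 1.5575 w 9.9 F [-0.3  0.3 -1.2] q [ 0.22  0.41  1.86 -0.03  0.86 -1.32]
shift units [-0.021  0.008  1.304] total mm 65.2
turn units -1.285
if turned first [-1.900e-02  1.000e-03  1.304e+00]
[ 0.04057943 -0.15049335 -0.03037849]
radial tilt 0.0192 tang -0.0221 qsum -0.0190 q4 -0.029
```

View pics/w34z.png

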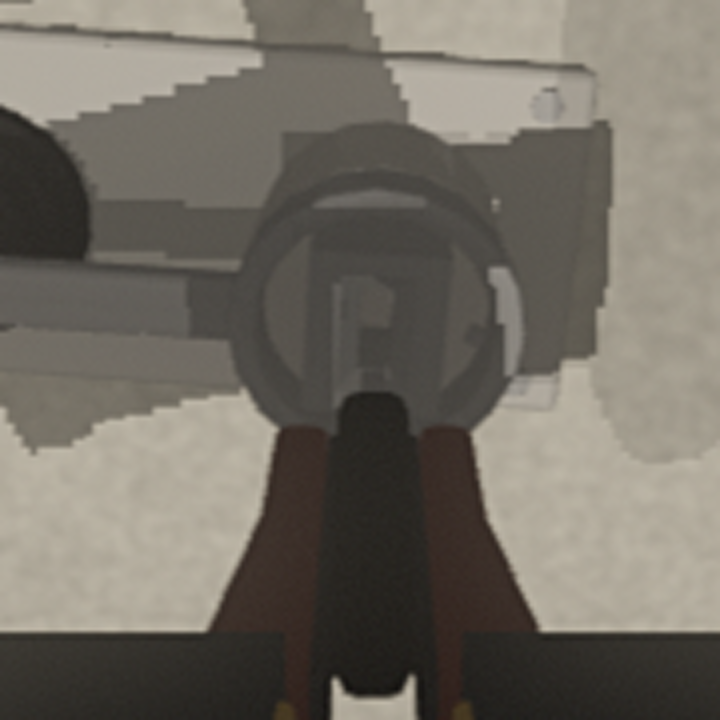

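View pics/s34.png

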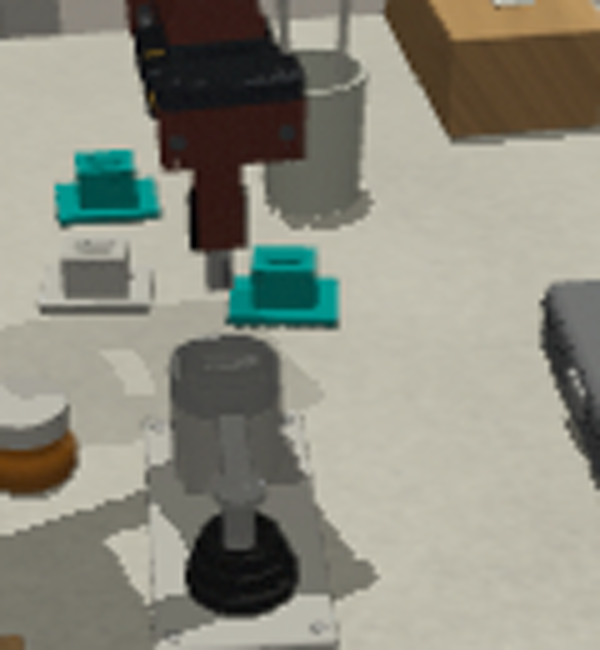

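```bash
python3 -m crank '[{"travel":[0.05,0.4,0],"turn":0.5},{"travel":[0.05,0.6,0],"turn":0.5},{"travel":[0,0,0],"turn":0}]' -1; python3 - <<'E'
from h import *
import pickle
im=imaging.get_image('wrist'); dbl(im,'pics/w35.png')
pickle.dump((imaging.camera_info('wrist'),st()),open('w35.pkl','wb'))
cv2.imwrite('pics/w35raw.png',im)
crop(im,140,160,245,250,7,'pics/w35z.png'); crop(im,215,200,290,300,6,'pics/w35k.png')
go([486.9,338.2,120],1.394)
E
```

```text
t: 45.4
ee_pos: [536.4, 177.7, 168.8]
orientation: [0.184, 3.105, -0.022]
ft_force: [-0.4, -0.4, -0.0]
width: 9.7
t 45.5 pos [536.1 176.4 168.6] tz [ 0.03  -0.017 -0.999] yang 1.4536 w 10.3 F [ 0.5 -0.7 -0.3] q [ 0.31  0.42  1.83 -0.03  0.87 -1.12]
shift units [1.384 3.111 0.889] total mm 175.9
turn units 0.596
if turned first [1.566 3.025 0.884]
```

View pics/w35.png

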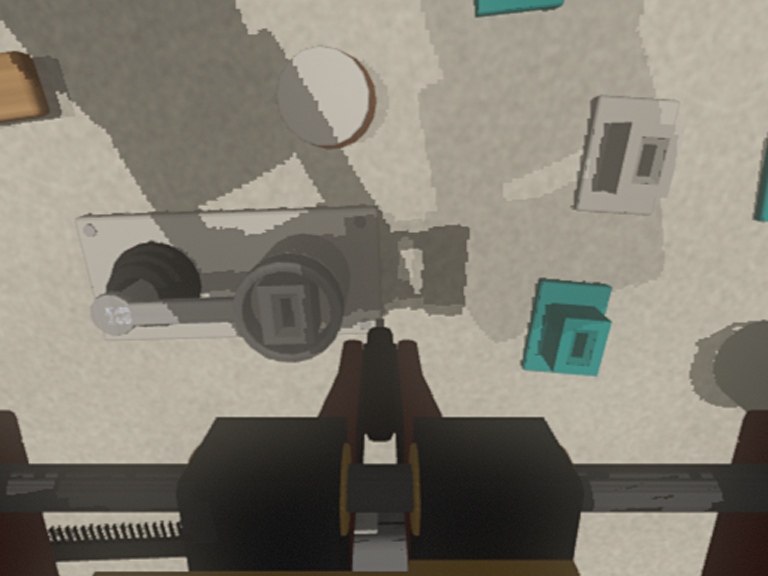

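View pics/w35z.png

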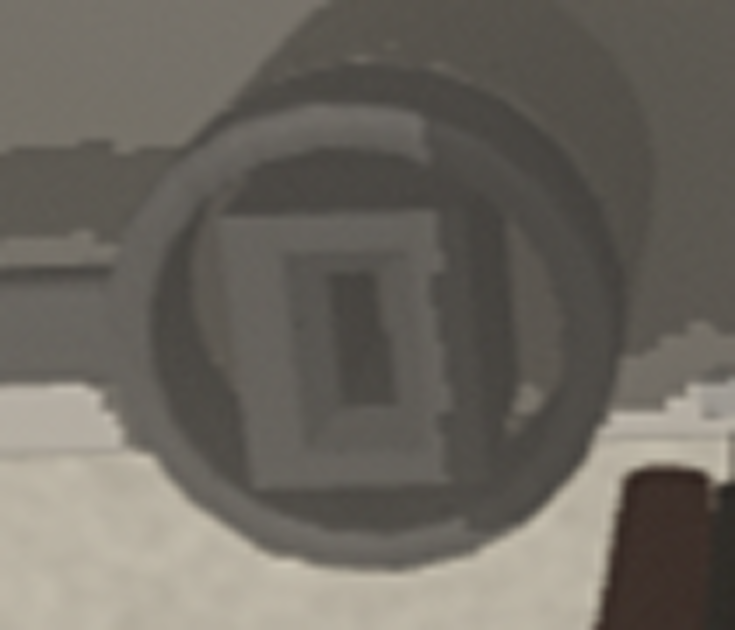

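View pics/w35k.png

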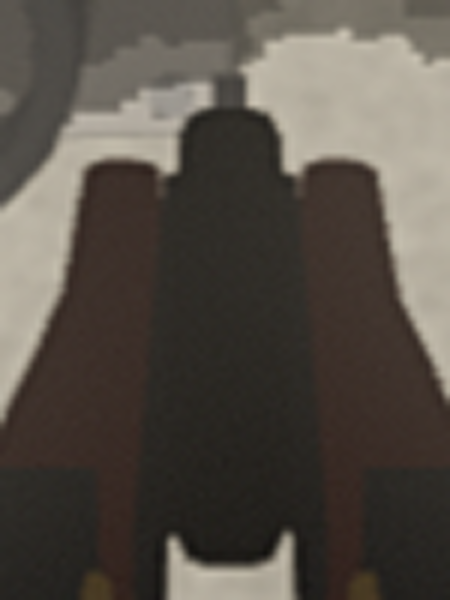

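```bash
python3 - <<'E'
from h import *
import pickle
def a(pk,c,s,u0,v0,z=80):
    i,_=pickle.load(open(pk,'rb'))
    P=[p2w('wrist',u0+(x+.5)/s-.5,v0+(y+.5)/s-.5,z,i)[:2] for x,y in c]
    d=P[1]-P[0]; return np.arctan2(d[1],d[0]),P
print('before plug left edge',a('w27.pkl',[(190,235),(222,552)],8,150,165))
print('after plug left edge',a('w35.pkl',[(220,215),(255,488)],7,140,160))
print('before slot left',a('w27.pkl',[(262,283),(283,508)],8,150,165))
print('after slot left',a('w35.pkl',[(286,255),(305,447)],7,140,160))
print('bottom before',a('w27.pkl',[(222,552),(400,552)],8,150,165)[0],'after',a('w35.pkl',[(255,488),(450,484)],7,140,160)[0])
i,_=pickle.load(open('w35.pkl','rb'))
print('bar end',p2w('wrist',112/1.5,315/1.5,72,i))
E
```

```text
before plug left edge (np.float64(-0.07521551385727974), [array([521.52498663, 113.62940312]), array([555.45145372, 111.07278339])])
after plug left edge (np.float64(-0.08365471471870524), [array([521.02475604, 111.51416276]), array([555.14399771, 108.65325056])])
before slot left (np.float64(-0.07351799818987337), [array([526.99946107, 119.79708736]), array([551.08008106, 118.02353194])])
after slot left (np.float64(-0.10189456496127189), [array([526.61763438, 118.02655135]), array([550.54534618, 115.57997451])])
bottom before 1.4917005125290015 after 1.4823509032526034
bar end [531.6225817   24.32888928  72.        ]
```

```bash
python3 -m crank '[{"travel":[0.3,0.5,0],"turn":0.55},{"travel":[0.3,0.6,0.1],"turn":0},{"travel":[0.3,0.6,0.2],"turn":0},{"travel":[0.3,0.6,0.3],"turn":0},{"travel":[0.3,0.5,0.3],"turn":0},{"travel":[0,0.1,0.2],"turn":0},{"travel":[0,0,0],"turn":0}]' -1; python3 - <<'E'
from h import *
go([487.4,337.9,92],1.391)
E
python3 tl.py
```

```text
t: 46.15
ee_pos: [486.6, 329.4, 106.5]
orientation: [0.265, 3.099, -0.027]
ft_force: [0.0, 0.5, -0.6]
width: 10.1
t 46.1 pos [486.6 329.4 106.5] tz [ 0.029 -0.02  -0.999] yang 1.4000 w 10.1 F [ 0.   0.5 -0.6] q [ 0.59  0.54  1.8  -0.05  0.78 -0.78]
shift units [0.023 0.174 0.288] total mm 16.9
turn units 0.09
if turned first [0.025 0.174 0.288]
radial tilt 0.0134 tang -0.0326 qsum -0.0129 q4 -0.046
```

```bash
python3 -m crank '[{"travel":[0.02,0.16,0.13],"turn":0.09},{"travel":[0,0.02,0.1],"turn":0},{"travel":[0,0,0],"turn":0}]' -1; python3 - <<'E'
from h import *
go([487.4,337.9,57.4],1.391)
im=imaging.get_image('wrist'); crop(im,180,150,330,300,5,'pics/w36.png'); im=imaging.get_image('side'); crop(im,170,100,290,200,6,'pics/s36.png')
E
```

```text
t: 46.45
ee_pos: [489.1, 336.0, 94.6]
orientation: [0.283, 3.097, -0.027]
ft_force: [-0.3, -0.3, -0.9]
width: 10.1
t 46.5 pos [489.1 336.   94.6] tz [ 0.029 -0.02  -0.999] yang 1.3882 w 10.1 F [-0.3 -0.3 -0.9] q [ 0.6   0.57  1.79 -0.05  0.77 -0.76]
shift units [0.064 0.043 0.742] total mm 37.3
turn units -0.028
if turned first [0.064 0.043 0.742]
```

View pics/w36.png

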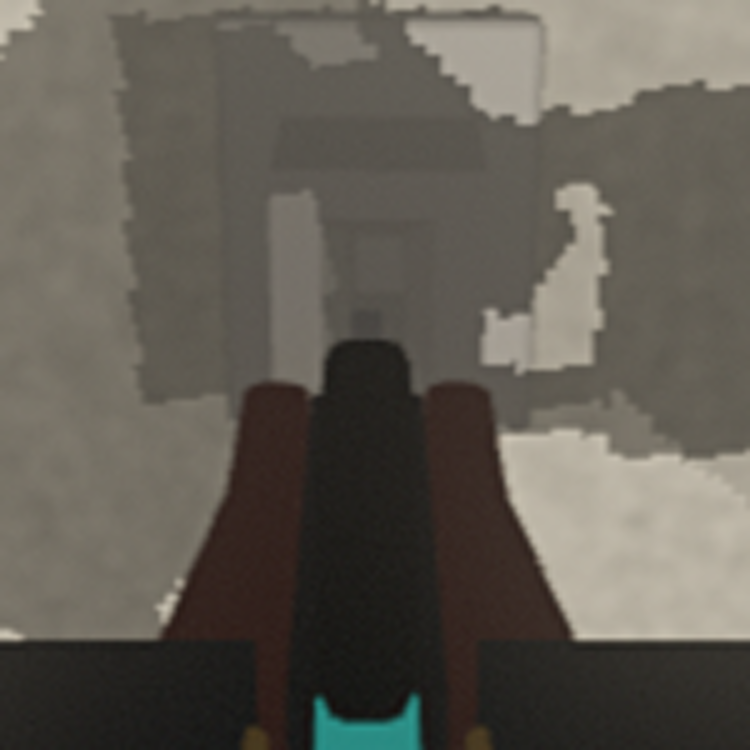

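View pics/s36.png

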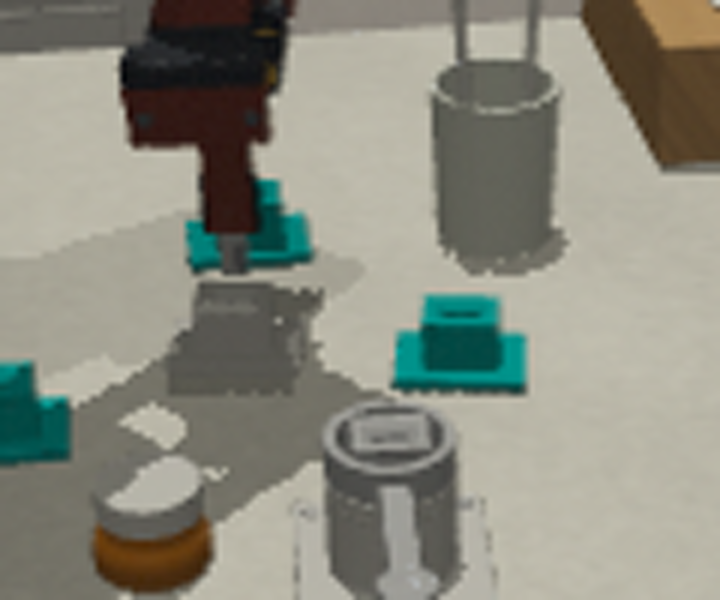

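```bash
python3 -m crank '[{"travel":[0.06,0.045,0.05],"turn":0},{"travel":[0.01,0,0.1],"turn":0}]' -1; python3 - <<'E'
from h import *
go([487.4,337.9,57.4],1.391)
E
```

```text
t: 46.75
ee_pos: [487.3, 338.8, 88.5]
orientation: [0.285, 3.095, -0.024]
ft_force: [-0.5, 0.7, -0.8]
width: 9.5
t 46.8 pos [487.3 338.8  88.5] tz [ 0.032 -0.018 -0.999] yang 1.3870 w 9.5 F [-0.5  0.7 -0.8] q [ 0.6   0.58  1.8  -0.05  0.75 -0.75]
shift units [ 0.017 -0.01   0.623] total mm 31.2
turn units -0.04
if turned first [ 0.017 -0.01   0.623]
```

```bash
python3 -m crank '[{"travel":[0.01,-0.015,0.12],"turn":0},{"travel":[0.005,0,0.12],"turn":0},{"travel":[0.005,0,0.1],"turn":0}]' -1; python3 - <<'E'
from h import *
go([487.4,337.9,57.4],1.391)
E
```

```text
t: 47.05
ee_pos: [486.6, 337.8, 70.4]
orientation: [0.285, 3.094, -0.024]
ft_force: [0.1, 0.8, -0.1]
width: 9.8
t 47.0 pos [486.6 337.8  70.4] tz [ 0.032 -0.018 -0.999] yang 1.3872 w 9.8 F [ 0.1  0.8 -0.1] q [ 0.6   0.61  1.8  -0.05  0.72 -0.75]
shift units [-0.006  0.007  0.259] total mm 13.0
turn units -0.038
if turned first [-0.006  0.007  0.259]
```

```bash
python3 -m crank '[{"travel":[0,0,0.1],"turn":0},{"travel":[0,0,0.1],"turn":0},{"travel":[0,0,0.04],"turn":0}]' -1; python3 - <<'E'
from h import *
go([487.4,337.9,57.4],1.391)
E
```

```text
t: 47.35
ee_pos: [486.7, 337.4, 56.9]
orientation: [0.284, 3.096, -0.025]
ft_force: [-5.8, -4.1, 26.3]
width: 9.9
t 47.4 pos [486.7 337.4  56.9] tz [ 0.031 -0.019 -0.999] yang 1.3873 w 9.9 F [-5.8 -4.1 26.3] q [ 0.6   0.63  1.8  -0.05  0.69 -0.75]
shift units [-0.013  0.013 -0.009] total mm 1.0
turn units -0.037
if turned first [-0.013  0.013 -0.009]
```

```bash
python3 -m crank '[{"travel":[-0.01,0.01,0],"turn":0},{"travel":[0,0,0],"turn":0}]' -1; python3 -m crank '[{"travel":[0,0,0],"turn":0},{"travel":[0,0,0],"turn":0},{"travel":[0,0,0],"turn":0},{"travel":[0,0,0],"turn":0}]' 0.3; python3 -m crank '[{"travel":[0,0,-0.2],"turn":0},{"travel":[0,0,-0.4],"turn":0},{"travel":[0,0,-0.5],"turn":0},{"travel":[-0.3,0,-0.5],"turn":0},{"travel":[-0.3,0,-0.2],"turn":0},{"travel":[0,0,0],"turn":0}]';  python3 - <<'E'
from h import *
go([487.4,337.9,57.4],1.391)
im=imaging.get_image('wrist'); dbl(im,'pics/w37.png'); im=imaging.get_image('side'); crop(im,170,100,310,240,5,'pics/s37.png')
E
```

```text
t: 47.55
ee_pos: [486.6, 337.4, 57.3]
orientation: [0.285, 3.097, -0.027]
ft_force: [0.4, 0.1, 0.3]
width: 9.8
t: 47.95
ee_pos: [486.9, 337.6, 57.1]
orientation: [0.284, 3.097, -0.026]
ft_force: [1.2, 0.1, 0.5]
width: 38.6
t: 48.55
ee_pos: [513.8, 333.9, 153.7]
orientation: [0.283, 3.097, -0.027]
ft_force: [0.4, 0.7, -1.1]
width: 57.1
t 48.5 pos [513.8 333.9 153.7] tz [ 0.03  -0.02  -0.999] yang 1.3881 w 57.1 F [ 0.4  0.7 -1.1] q [ 0.57  0.51  1.72 -0.04  0.9  -0.79]
shift units [0.597 0.011 1.907] total mm 99.9
turn units -0.029
if turned first [0.597 0.012 1.907]
```

View pics/w37.png

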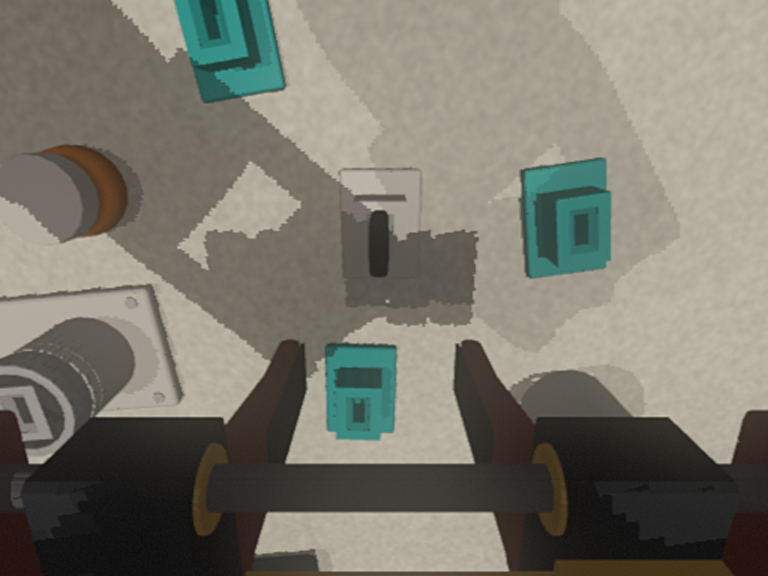

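View pics/s37.png

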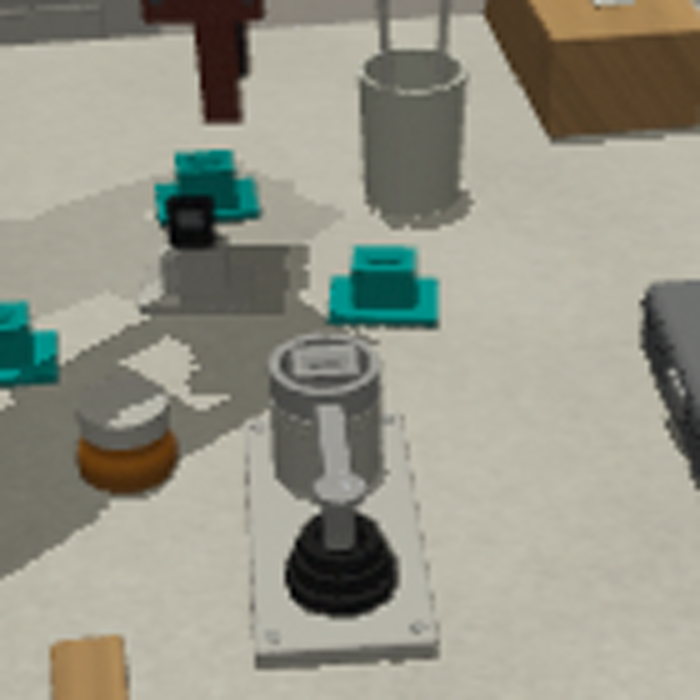

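```bash
python3 - <<'E'
from h import *
t=imaging.get_image('top'); cv2.imwrite('pics/t38.png',t); s=imaging.get_image('side'); dbl(s,'pics/s38.png')
a=cv2.imread('pics/top0.png'); 
E
```

```text
(no output)
```

View pics/t38.png

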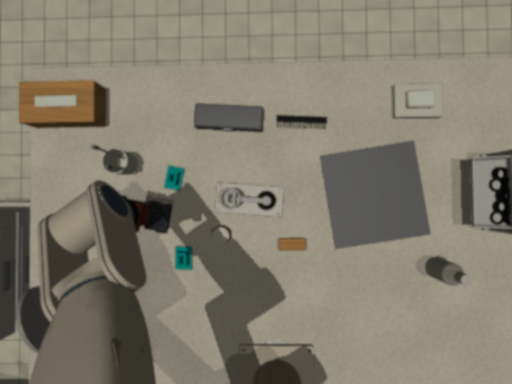

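View pics/s38.png

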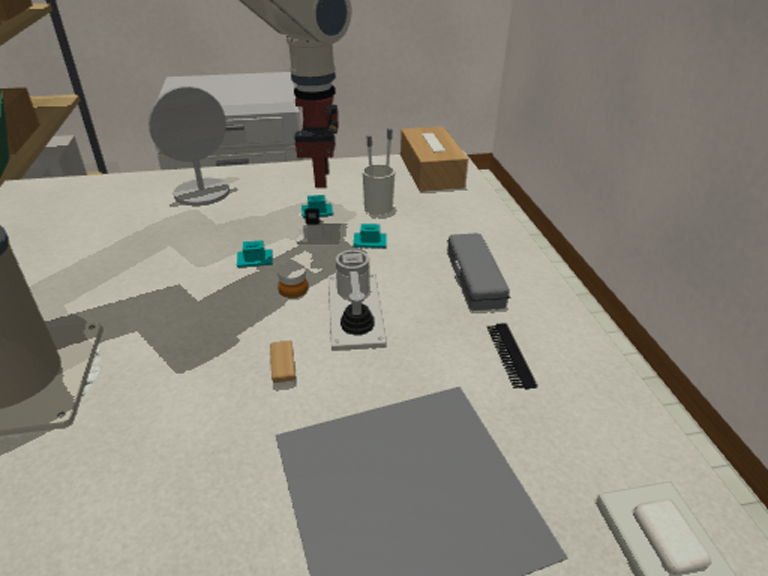

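```bash
python3 - <<'E'
from h import *
s=imaging.get_image('side'); S=8; x0,y0=215,180
c=cv2.resize(s[y0:245,x0:265],None,fx=S,fy=S,interpolation=cv2.INTER_CUBIC)
th=np.linspace(0,2*np.pi,60)
for r,z,col in [(29,12,(0,0,255)),(29,22,(0,255,255)),(25,32,(0,255,0)),(21,42,(255,0,0))]:
    P=np.c_[531.4+r*np.cos(th),25+r*np.sin(th),np.full(60,z)]
    q=((w2p('side',P)-[x0,y0]+.5)*S).astype(int); cv2.polylines(c,[q.reshape(-1,1,2)],True,col,1)
cv2.imwrite('pics/s39.png',c)
E
```

```text
(no output)
```

View pics/s39.png

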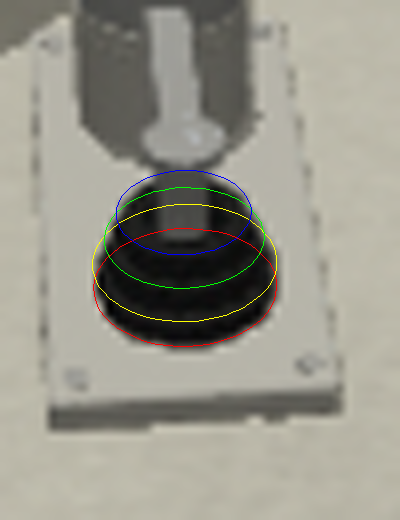

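```bash
python3 - <<'E'
from workcell import workorder
print(workorder.close_job())
E
```

```text
the job is handed in; nothing more can be done
None
```

The job is done and handed in after about 49 s of robot time; it gave no verdict.

**Ties:** There were three ties on the mat, the 58, 50 and 42 mm sizes. I threaded them largest to smallest. The last side view shows three tiers lying flat, matching the expected heights to about one pixel. The mat is empty.

**Lock:** I pushed the key in until it met the floor, with about 38 N on the wrist. I turned it clockwise until the stop gave about 0.5 N m, then back until the home stop gave about 0.45 N m. Afterwards the bar's end measured within about 1 mm of the post's centre, and the plug was home to within about 0.03 rad.

**Key:** It stands fully seated, upright in the white rest. The other things in view look to be where they were, judged by eye; the arm hides part of the top view.

**What disagreed:** The tool drifted up to about 3.5° from vertical during the moves, and I corrected each position for it. While turning the plug home, the measured torque stayed near zero until the stop, below the 0.1 N m I expected. The pictures still showed the plug had followed the key.

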